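Clip a counting chamber into the slide reader and start the count

ROBOT

A 6-joint arm with a two-finger parallel gripper is mounted at the origin on the work surface. World frame = base frame: x ahead of the robot, y to its left, z up, the work surface at z = 0. Lengths are in m, angles in rad, forces in N, time in s.
With the tool pointing down it reaches from about 0.275 to 0.725 m from the base axis. Payload 5.6 kg.
Tool frame: the origin (TCP) lies on the centre line of the jaws, within the pads' length; the fingertips stand env.tip_extent ahead of it and the grasp point (between the pads) lies 5 mm behind it (env.tip_extent is the distance from the TCP to the fingertips, in m); z points along the fingers, y is the line along which they close (so a half turn about z gives the same grasp; the last joint's range is limited). The gripper opens to 85 mm and grips with 20 to 120 N. Pads are 22 mm wide; open, the fingers measure 114 mm over their backs; the gripper's body (76 mm by 85 mm) begins 54 mm behind the grasp point. The pads swing forward as they close: fully open they stand 13 mm farther back than shut.
Start: joints at [1.482, 0.255, 0.108, 0, -1.424, -0.285], TCP at [0.201, 0.512, 0.245] pointing down, gripper open.
Joint ranges: [-2.95, 2.95], [-1.21, 1.97], [-1.09, 1.5], [-2.87, 1.71], [-2.94, -0.07], [-3.05, 3.05]. Speed limits (rad/s): [2.57, 2.57, 3.14, 3.14, 3.14, 3.14].

INTERFACE

Orientations are given as a unit quaternion [w, x, y, z].
In Python, from station import telemetry, vision, env gives the robot as it stands.
- The arm moves only by the tool step_arm, never from a script. Its argument "steps" is a list of rows, each a list of 3 entries, a list of its own where there are three numbers: the closure, from 0 (fully open) to 1 (shut), then the shift along the tool's x, y, z in m, then the turn about the tool's z in rad. In form: [[gripper, [dx, dy, dz], yaw], ...]. A call has 1 to 8 rows; each row shifts and turns the commanded pose from where the row before left it, along the tool's axes as they then stand; what a row does not reach is not made up. A row lasts 1/8 s, in which the tool goes at most 62.5 mm and 10.7 degrees, less where a joint would pass 70% of its speed; a pose out of reach is approached as far as the arm can. A call is refused whole if a number of a shift passes 0.0625 or a number of a turn 0.188, either way. A call with a gripper value outside its range is refused whole. The fingers move at their own pace and stop on an object; the grip force is fixed at half the most. Time passes only in rows, so rows that do not move let the fingers close. It gives the time, the measured TCP pose, the force, the opening and the grip force at its end, in the units of the state.
- telemetry.get_state(): the state, without advancing time (a new reading comes with each control period).
- vision.get_image(name): name is "scene" or "top" or "wrist"; returns the picture (420x560x3 uint8, blue, green, red); there is no depth.
- vision.camera_params(name): a dict with "camera_matrix" (3x3 intrinsics, pixels), "pose" (4x4, takes a point from camera to world coordinates). Camera axes: x right, y down, z forward; pixel columns grow to the right and rows downward; lengths in m; the calibration is good to about 2 mm. A picture is of the moment at which its call begins: read the wrist's pose just before it. camera_params takes no time and is no camera call; for the wrist camera it gives the pose at the moment of the call.
- env.sign_off(): hands the job in; it is judged then, once.
The state is a dict: "time_s": time; "qpos": joint angles; "joint_velocities": joint speeds; "joint_efforts": joint torques, N m; "position": TCP position; "orientation": TCP orientation; "force": force on the tool from outside, world axes, zero at the start; "torque": the same for the moment, N m; "width": finger opening in m; "grasp_force": force on a finger pad.
Only numpy, scipy, OpenCV 4.12 (cv2) and the standard library are available. Lean on these libraries where they do the work, as an engineer would, in place of code of your own. Each camera call takes 0.05 s, during which the arm holds its last target. There are 200 camera calls.

TASK

Swing the reader's wire spring clip up until it stays open, take the long carrier with the glass window (not the short plain plate) from the rack, slide it window end first on the bed to the stop beneath the optical head, and lower the clip down gently onto it, without letting it snap shut. Only then start the count: press the two look-alike start keys slowly and lightly, one at a time; leave a key that stays soft and springs back, and as soon as one snaps over and stays down press no other. Do not touch the optical head, and leave the short plate and everything else on the bench where they are.

Things in the scene. Friction and masses are not known exactly. Their poses are not given: they have to be found in the camera images.
- reader: cream slide reader fixed on the bench, turned up to 0.35 rad. Origin: on the bench under the middle of the seated carrier; +x = the way the carrier slides in (away from the robot), y left, z up. Base plate x -80..135, y -127..62, 28 high. Column at x 94..130, y +-22, top z 268. Post of the clip's hinge x 7..21, y 32..48, top z 62. Bed, stop and guides: see spot_bed, spot
- head: optical head over the far half of the bed; origin and axes of the reader. Barrel of radius 24, axis at x 36, y 0, z 134..184; above it radius 26 to z 254 (nearest face at x 10), and an arm back to the column. No room for an upright hand there: tilt it some 25 to 35 degrees, the wrist leaning back to the reader's -x. Must not be touched
- clip_hinge (a point): hinge of the wire clip (hinge axis along the reader's x), at reader (6, 34, 56)
- clip (a joint): swing of the clip, rad: 0 = down on the empty bed (start), 2.1 = fully open, over to the reader's left (+y). Its spring works over centre: below about 1.1 it pulls shut (0.1 N m, 1.5 N at the rod), above that it pulls open and stays. Resting on the carrier it reads about 0.2. Let go halfway it snaps shut, faster than 4 rad/s
- clip_rod (a point): grip point on the axis of the clip's steel handle rod, 9 thick, 36 long, parallel to the reader's x; 12 from its free near end, 24 from the wire. With the clip at 0 it is at reader (-18, -30, 83), 64 right of and 27 above the hinge; it circles the hinge at radius 69.5, to 55 left and 42 above when open. The wire, 6 thick, crosses the bed at reader x 6
- spot (a point): where the window's centre must come: reader (26, 0, 54). Stop: crosswise block with near face at reader x 42, top z 58. Guides beside the bed from x 20 to 44, inner faces y +-20.5, flaring to about y +-26 at their mouth x 8, top z 53
- spot_bed (a point): middle of the bed's top, reader (0, 0, 46). The raised aluminium bed is 90 long (x -45..45) and 24 wide; the 36 wide carrier overhangs it 6 on either side, and below the bed's top there are 18 down to the base plate for fingertips
- carrier: counting-chamber carrier: flat aluminium plate 84 x 36 x 8, about 70 g, with a glass window 24 x 24 near one end. Origin: centre of its underside; +x along its length to the window end; the other end (x -42..0) is plain, to grip across the 36 width. Lies on one of the rack's perches, +x pointing roughly away from the robot
- window (a point): centre of the glass window, on the carrier's top: carrier (26, 0, 8)
- blank: plain aluminium plate 60 x 36 x 8 without window on the rack's other perch, origin under its centre; leave alone
- rack: low fixed rack, base 110 x 150 x 8, origin under its centre; two white perches 66 long (x), 24 wide, tops at z 26, at its y +46 and -46; carrier and blank lie on them lengthwise along x, either on either
- pod_a: one start key: grey block 40 x 40 x 14 on the reader's right wing with a round black cap, 22 across, at its centre. Origin: centre of the block's underside (28 above the bench); the cap's top is 24 above the origin when up. The keys stand one behind the other at reader (-30, -100) and (26, -100); which is nearer varies
- key_a (a joint): travel of pod_a's cap, m, 0 up to 0.005 down. One of the two keys is live: it stands firm up to about 4 N, then gives way and snaps over centre to the bottom and stays down. The other is worn: soft, below 1.5 N all the way, and springs back
- pod_b: the other start key, same make and look as pod_a
- key_b (a joint): travel of the cap of pod_b, as for key_a
- bottle: amber bottle, radius 27, 125 high; origin under its centre; loose bystander; leave it where it is
- jar: white jar, radius 26, 75 high; origin under its centre; loose bystander; leave it where it is
- marker: black marker 130 x 14 x 13 lying along its x; loose bystander; leave it where it is
- mouse: black computer mouse 100 x 60 x 32; loose bystander; leave it where it is
- tuberack: white tube block 85 x 120 x 45; loose bystander; leave it where it is
- dish: clear covered dish, radius 40, 14 high; loose bystander; leave it where it is
- tipbox: blue pipette-tip box 120 x 80 x 55; loose bystander; leave it where it is
There are look-alikes about, which are no part of the job. Leave any pink or purple look-alike of the carrier alone.

How it is judged:
On the way, in this order (a step that is already met when the one before it is completed fails the run):
1. the clip is swung open and stays there (value of joint clip above 1.6 rad), for 0.2 s.
2. the carrier lies home on the bed, window on the spot, with the clip still open (horizontal distance between window and spot below 0.0045 m and angle between the x axis of carrier and the x axis of reader, either way round below 0.07 rad and z of carrier in the frame of reader between 0.043 and 0.05 m and value of joint clip above 1.4 rad), for 0.1 s.
3. the clip is down on the carrier (horizontal distance between window and spot below 0.0045 m and angle between the x axis of carrier and the x axis of reader, either way round below 0.07 rad and z of carrier in the frame of reader between 0.043 and 0.05 m and value of joint clip between 0.1 and 0.32 rad), for 0.2 s.
At the end, for the whole second after the job is handed in: The carrier lies flat on the bed and at rest, its window within 4.5 mm (horizontally) of the spot and its length within 0.07 rad of the reader's x, the clip rests on it (joint 0.10 to 0.32), one key has snapped and stays down by itself (over 3.8 mm) and the other key is up (under 2 mm) (all of step 3 and ((value of joint key_a above 0.0038 m and value of joint key_b below 0.002 m) or (value of joint key_b above 0.0038 m and value of joint key_a below 0.002 m)) and linear speed of carrier below 0.02 m/s); the robot touches nothing.
It fails at once if the clip was let snap shut (falling faster than 4 rad/s past its centre) (velocity of joint clip below -4 rad/s and value of joint clip below 1 rad).
It fails at once if the optical head was touched (over 2 N) (contact force between any of the arm, the fingers and head above 2 N).
It fails at once if a key was pressed harder than 20 N (contact force between the fingers and pod_a above 20 N or contact force between the fingers and pod_b above 20 N).
It fails at once if a key was pressed out of turn: the other one after one had snapped, or either before the clip was down on the carrier (value of joint each of key_a, key_b above 0.0025 m or (value of joint any of key_a, key_b above 0.0038 m and not (value of joint clip between 0.1 and 0.32 rad))).
It fails at once if the plain plate or a bystander was moved more than 20 mm (distance of any of blank, bottle, jar, marker, mouse, tuberack, dish, tipbox from where it was at the start of the episode above 0.02 m).
It also fails if it takes over 72 s, if anything falls off the work surface, if the arm or the gripper's body presses on something with over 40 N, if the wrist force passes 120 N, or if a joint passes its speed limit or range.

## Working session

There is one attempt and no reset: what is moved stays moved. The work goes in short steps, Python scripts to look and compute and a tool call to move; the robot and the scene stay as the last step left them, time stands still between calls to the robot, and variables do not carry over. Pictures are saved under pics/ and viewed, at most 10 in all, crops included, and the job is handed in when it is done.

Besides the shell and the picture viewer there is one more tool, called after "Request:" as name(argument=value, ...) on one line, values as JSON. step_arm: Moves the arm, as the interface text tells. Its arguments: {"type":"object","properties":{"steps":{"type":"array","items":{"type":"array"}}},"required":["steps"]}

```bash
ls; mkdir -p pics
python3 - <<'E'
from station import telemetry, vision, env
import cv2,numpy as np
s=telemetry.get_state();print({k:np.round(v,4) for k,v in s.items()},env.tip_extent)
for n in ["scene","top"]:
    im=vision.get_image(n);cv2.imwrite(f"pics/{n}0.png",im)
    p=vision.camera_params(n);print(n,np.round(p["camera_matrix"],1).tolist(),np.round(p["pose"],4).tolist())
p=vision.camera_params("wrist");print(np.round(p["camera_matrix"],1).tolist(),np.round(p["pose"],4).tolist())
E
```

```text
pics
{'time_s': np.float64(0.0), 'qpos': array([ 1.4816e+00,  2.5580e-01,  1.0700e-01, -5.0000e-04, -1.4239e+00,
       -2.8460e-01]), 'joint_velocities': array([-0.0001, -0.0005, -0.0008, -0.0013,  0.0013,  0.    ]), 'joint_efforts': array([-5.00000e-04, -3.86631e+01,  2.37940e+01,  5.36490e+00,
       -6.10000e-03,  0.00000e+00]), 'position': array([0.2006, 0.5116, 0.2444]), 'orientation': array([ 1.000e-03,  9.826e-01, -1.859e-01, -1.000e-04]), 'force': array([0.5964, 0.2473, 0.1841]), 'torque': array([-0.0226, -0.0345,  0.0437]), 'grasp_force': np.float64(0.0), 'width': np.float64(0.0853)} 0.014
scene [[431.7, 0.0, 278.6], [0.0, 431.7, 217.9], [0.0, 0.0, 1.0]] [[-0.6642, 0.6218, -0.415, 0.9879], [0.7476, 0.5503, -0.3719, 0.4305], [-0.0028, -0.5572, -0.8303, 1.0799], [0.0, 0.0, 0.0, 1.0]]
top [[435.9, 0.0, 270.0], [0.0, 435.9, 209.3], [0.0, 0.0, 1.0]] [[-0.0181, -0.9909, 0.1333, 0.369], [-0.9997, 0.0158, -0.018, -0.0275], [0.0157, -0.1336, -0.9909, 1.0625], [0.0, 0.0, 0.0, 1.0]]
[[342.7, 0.0, 278.7], [0.0, 342.7, 211.4], [0.0, 0.0, 1.0]] [[-0.3645, -0.8901, -0.2735, 0.2704], [-0.9312, 0.349, 0.1052, 0.4847], [0.0018, 0.293, -0.9561, 0.3725], [0.0, 0.0, 0.0, 1.0]]
```

View pics/top0.png

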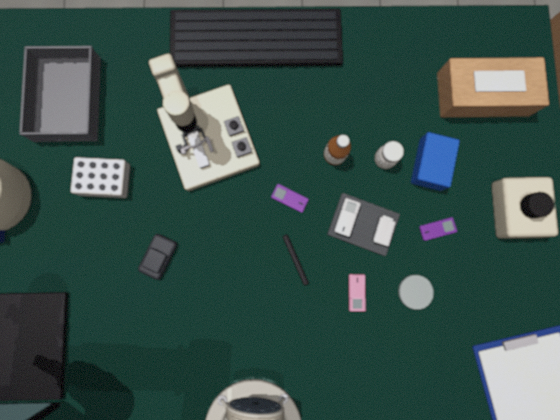

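View pics/scene0.png

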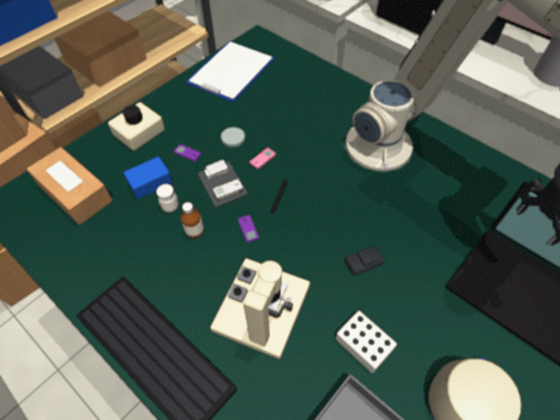

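Run:
```python
import cv2,numpy as np
t=cv2.imread("pics/top0.png");s=cv2.imread("pics/scene0.png")
R=lambda i:cv2.resize(i,None,fx=4,fy=4,interpolation=cv2.INTER_CUBIC)
a=R(t[50:195,150:265]);b=R(t[190:260,325:405]);c=R(s[150:220,185:265])
o=np.zeros((580,780,3),np.uint8);o[:,:460]=a;o[:280,460:]=b;o[300:580,460:]=c
o=cv2.convertScaleAbs(o,alpha=1.3,beta=10)
cv2.imwrite("pics/crop1.png",o)
```

```text
(no output)
```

View pics/crop1.png

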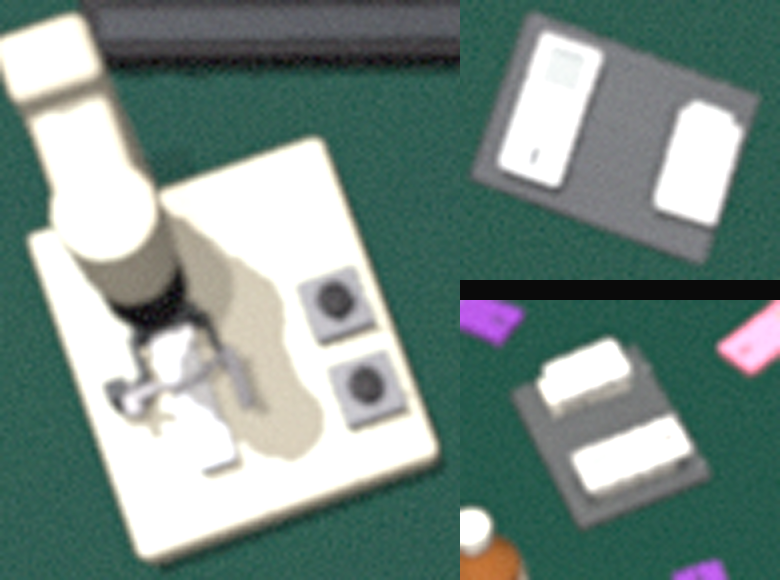

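```bash
cat > h.py <<'E'
import numpy as np,cv2
from scipy.optimize import least_squares
from station import telemetry, vision, env
def proj(cam,P):
    T=np.linalg.inv(cam["pose"]);q=(T[:3,:3]@np.atleast_2d(P).T+T[:3,3:]).T
    uv=q@np.array(cam["camera_matrix"]).T;return uv[:,:2]/uv[:,2:]
def w(p,L):
    L=np.atleast_2d(L);c,s=np.cos(p[2]),np.sin(p[2])
    return np.c_[p[0]+c*L[:,0]-s*L[:,1],p[1]+s*L[:,0]+c*L[:,1],L[:,2]]
def fit(cam,L,uv,x0,z=0):
    L=np.array(L,float)/1000;uv=np.array(uv,float)
    r=least_squares(lambda p:(proj(cam,w(p,L))-uv).ravel(),x0,loss="soft_l1",f_scale=1.)
    print(np.round(r.x,4),"res px",np.round((proj(cam,w(r.x,L))-uv),1).tolist());return r.x
def state():
    s=telemetry.get_state();print(round(float(s["time_s"]),2),{k:np.round(s[k],4).tolist() for k in("position","orientation","force","width","grasp_force","qpos")});return s
E
python3 - <<'E'
from h import *
cam=vision.camera_params("top")
C=lambda l:[(150+x/4-.4,50+y/4-.4) for x,y in l]
D=lambda l:[(325+(x-460)/4-.4,190+y/4-.4) for x,y in l]
r=fit(cam,[(135,-127,28),(-80,-127,28),(-80,62,28),(135,62,28),(26,-100,52),(-30,-100,52)],
 C([(322,134),(441,463),(138,562),(26,235),(336,300),(368,386)]),[.55,.15,.3])
k=fit(cam,[(55,75,8),(55,-75,8),(-55,-75,8),(-55,75,8)],D([(530,11),(761,95),(706,263),(471,180)]),[.4,-.2,-.3])
c=fit(cam,[(42,18,34),(42,-18,34),(-42,-18,34),(-42,18,34)],D([(541,28),(605,46),(560,189),(497,168)]),[.4,-.2,-.3])
b=fit(cam,[(30,18,34),(30,-18,34),(-30,-18,34),(-30,18,34)],D([(686,99),(744,119),(716,227),(653,207)]),[.4,-.2,-.3])
for n,p in [("rod",(-18,-30,83)),("hinge",(6,34,56)),("barrel",(36,0,254)),("stop",(42,0,58)),("bedend",(-45,0,46))]:
    P=w(r,np.array(p)/1000);print(n,np.round(P,4),((proj(cam,P)-[150,50]+.4)*4).round().tolist())
E
```

```text
[0.6545 0.1247 0.3246] res px [[0.0, 1.4], [-1.0, -1.2], [0.6, -0.4], [1.3, 0.3], [-0.1, 0.1], [-0.5, 0.0]]
[ 0.4716 -0.2747 -0.3662] res px [[-0.1, 0.1], [-0.0, -0.2], [-0.0, 0.3], [0.1, -0.2]]
[ 0.4872 -0.2298 -0.3335] res px [[0.3, 1.0], [-1.4, 1.1], [-0.2, -1.3], [1.1, -0.8]]
[ 0.4526 -0.3174 -0.3302] res px [[-0.3, 1.7], [-0.3, 1.4], [-0.1, -1.6], [1.0, -1.3]]
rod [[0.647  0.0905 0.083 ]] [[242.0, 391.0]]
hinge [[0.6493 0.1589 0.056 ]] [[132.0, 401.0]]
barrel [[0.6886 0.1362 0.254 ]] [[104.0, 211.0]]
stop [[0.6943 0.1381 0.058 ]] [[167.0, 326.0]]
bedend [[0.6118 0.1104 0.046 ]] [[216.0, 466.0]]
```

Top view: the carrier is the long plate with the greenish window at top px (347,217). It is the only aluminium plate that is long and has a window. The shorter plain plate at (385,232) is the blank. The pink (357,293) and purple (290,198), (438,229) plates are decoys. The crop confirms this: window at crop (565,65), the far end. The keys are at top px (234,125) and (242,146).

```bash
cat >> h.py <<'E'
RD=np.array([.6545,.1247,.3246])
from scipy.spatial.transform import Rotation as Ro
def pose(s=None):
    s=s or telemetry.get_state();q=s["orientation"];R=Ro.from_quat(np.r_[q[1:],q[0]]).as_matrix()
    return np.array(s["position"]),np.arctan2(R[1,0],R[0,0]),s
def plan(wp,g,start=None):
    """wp: list of (world xyz, az, nrows); prints rows in tool axes (tool down)"""
    p,a,_=pose() if start is None else (*start,0)
    rows=[]
    for t,ta,n in wp:
        t=np.array(t);d0=(ta-a+np.pi)%(2*np.pi)-np.pi
        if n>1 and abs(d0)>3.1: d0=-abs(d0)
        for i in range(n):
            d=(t-p)/(n-i);x=np.array([np.cos(a),np.sin(a),0]);y=np.array([np.sin(a),-np.cos(a),0])
            dt=np.round([d@x,d@y,-d[2]],4);yw=round(-d0/n,3)
            rows.append([g,dt.tolist(),yw]);p=p+dt[0]*x+dt[1]*y-np.array([0,0,dt[2]]);a-=yw
    for i in range(0,len(rows),8):print(str(rows[i:i+8]).replace(" ",""))
    return p,a
def rd(x,y,z): return w(RD,np.array([x,y,z])/1000)[0]
def inrd(P):
    c,s=np.cos(RD[2]),np.sin(RD[2]);d=np.array(P)[:2]-RD[:2];return np.round([1e3*(c*d[0]+s*d[1]),1e3*(-s*d[0]+c*d[1]),1e3*P[2]],1)
E
python3 - <<'E'
from h import *
plan([(rd(-90,-20,250),RD[2]-np.pi,14)],0.)
E
```

```text
[[0.0,[0.0363,0.0191,-0.0004],np.float64(0.175)],[0.0,[0.039,0.0125,-0.0004],np.float64(0.175)],[0.0,[0.0406,0.0055,-0.0004],np.float64(0.175)],[0.0,[0.041,-0.0016,-0.0004],np.float64(0.175)],[0.0,[0.0401,-0.0087,-0.0004],np.float64(0.175)],[0.0,[0.0379,-0.0156,-0.0004],np.float64(0.175)],[0.0,[0.0346,-0.0219,-0.0004],np.float64(0.175)],[0.0,[0.0303,-0.0277,-0.0004],np.float64(0.175)]]
[[0.0,[0.025,-0.0325,-0.0004],np.float64(0.175)],[0.0,[0.019,-0.0363,-0.0004],np.float64(0.175)],[0.0,[0.0123,-0.0391,-0.0004],np.float64(0.175)],[0.0,[0.0054,-0.0407,-0.0004],np.float64(0.175)],[0.0,[-0.0018,-0.0409,-0.0004],np.float64(0.175)],[0.0,[-0.009,-0.04,-0.0003],np.float64(0.175)]]
```

Request:
step_arm(steps=[[0, [0.0363, 0.0191, 0], 0.175], [0, [0.039, 0.0125, 0], 0.175], [0, [0.0406, 0.0055, 0], 0.175], [0, [0.041, -0.0016, 0], 0.175], [0, [0.0401, -0.0087, 0], 0.175], [0, [0.0379, -0.0156, 0], 0.175], [0, [0.0346, -0.0219, 0], 0.175], [0, [0.0303, -0.0277, 0], 0.175]])

```text
time_s: 1.1
position: [0.4156, 0.2625, 0.2449]
orientation: [-0.0, -0.63, 0.777, 0.0]
force: [0.4, 0.1, 0.8]
width: 0.0852
grasp_force: 0.0
```

Request:
step_arm(steps=[[0, [0.025, -0.0325, 0], 0.175], [0, [0.019, -0.0363, 0], 0.175], [0, [0.0123, -0.0391, 0], 0.175], [0, [0.0054, -0.0407, 0], 0.175], [0, [-0.0018, -0.0409, 0], 0.175], [0, [-0.009, -0.04, 0], 0.175], [0, [0, 0, 0], 0], [0, [0, 0, 0], 0]])

```text
time_s: 2.1
position: [0.5755, 0.0775, 0.2447]
orientation: [-0.001, -0.159, 0.987, 0.0]
force: [0.6, 0.4, 0.8]
width: 0.0854
grasp_force: 0.0
```

Run:
```python
from h import *
p,a,s=pose();state();print(inrd(p),a)
c=vision.camera_params("wrist");im=vision.get_image("wrist")
np.savez("w1.npz",pose=c["pose"],K=c["camera_matrix"])
cv2.imwrite("pics/w1_raw.png",im);cv2.imwrite("pics/w1.png",cv2.resize(im,(800,600),interpolation=cv2.INTER_CUBIC))
print(np.round(c["pose"],4).tolist())
```

```text
2.1 {'position': [0.5755, 0.0775, 0.2447], 'orientation': [-0.0006, -0.1585, 0.9874, 0.0001], 'force': [0.5579, 0.3968, 0.812], 'width': 0.0854, 'grasp_force': 0.0, 'qpos': [0.4028, 0.3174, 0.1924, -0.0004, -1.4468, -1.6552]}
[-89.9 -19.5 244.7] -2.8232433340380214
[[-0.3137, 0.9086, 0.2759, 0.505], [0.9495, 0.2999, 0.0918, 0.0543], [0.0006, 0.2908, -0.9568, 0.3729], [0.0, 0.0, 0.0, 1.0]]
```

View pics/w1.png

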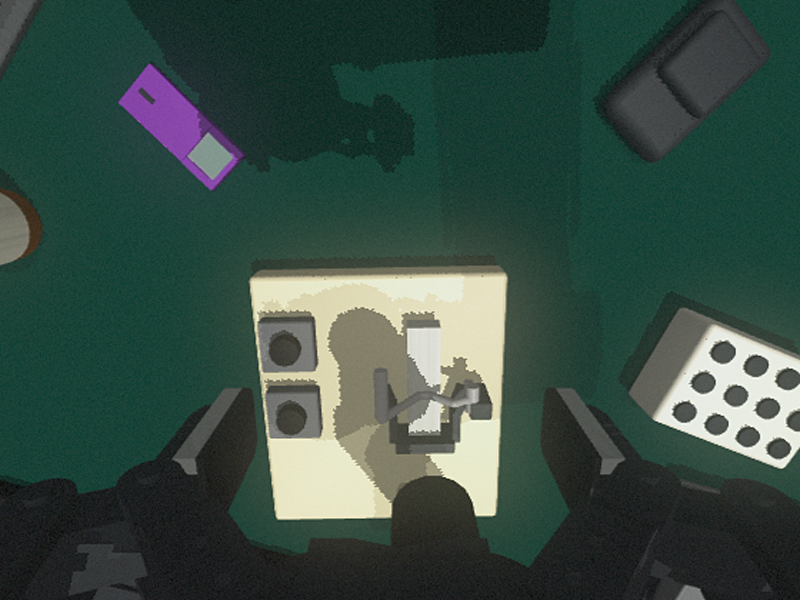

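Run:
```python
import cv2
i=cv2.imread("pics/w1_raw.png")[180:330,172:358]
cv2.imwrite("pics/w1c.png",cv2.convertScaleAbs(cv2.resize(i,None,fx=4,fy=4,interpolation=cv2.INTER_CUBIC),alpha=1.0))
```

```text
(no output)
```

View pics/w1c.png

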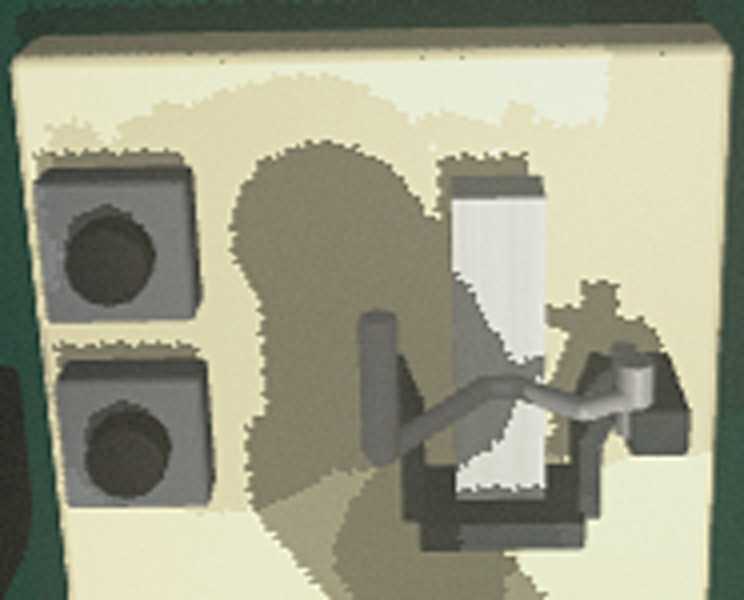

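Run:
```python
from h import *
d=np.load("w1.npz");cam={"pose":d["pose"],"camera_matrix":d["K"]}
C=lambda l:[(172+x/4-.4,180+y/4-.4) for x,y in l]
L=[(-45,-12,46),(-45,12,46),(-80,-127,28),(-80,62,28),(-50,-80,42),(-10,-80,42),(6,-80,42),(46,-80,42),(-30,-100,52),(26,-100,52),(-30,-30,83)]
uv=C([(452,197),(546,197),(12,60),(733,52),(193,184),(199,319),(208,378),(212,506),(109,262),(128,460),(377,320)])
r=fit(cam,L,uv,[.65,.12,.32])
for n,p in [("rodnear",(-30,-30,83)),("rodfar",(6,-30,83)),("stop",(42,0,58)),("hinge",(6,34,56))]:
    print(n,((proj(cam,w(r,np.array(p)/1000))-[172,180]+.4)*4).round().tolist())
# joint with top
```

```text
[0.6539 0.1242 0.3334] res px [[0.9, 0.6], [1.1, 0.3], [-0.8, -1.4], [1.7, -1.9], [-1.1, -1.1], [-0.1, 1.0], [-1.4, -0.1], [-0.1, 0.7], [-0.2, 1.6], [-0.6, 1.2], [1.1, -0.9]]
rodnear [[381.0, 317.0]]
rodfar [[385.0, 455.0]]
stop [[505.0, 525.0]]
hinge [[637.0, 397.0]]
```

```bash
sed -i 's/^RD=.*/RD=np.array([.6542,.1235,.330])/' h.py
python3 - <<'E'
from h import *
p,a,_=pose();print(inrd(p),a)
plan([(rd(-75,-30,150),RD[2]-np.pi,3),(rd(-75,-30,90),RD[2]-np.pi,2)],0.)
E
```

```text
[-89.4 -17.6 245.1] -2.822549083165399
[[0.0,[-0.0048,-0.0041,0.0317],np.float64(-0.004)],[0.0,[-0.0048,-0.0041,0.0317],np.float64(-0.004)],[0.0,[-0.0048,-0.0041,0.0317],np.float64(-0.004)],[0.0,[-0.0,0.0,0.03],np.float64(0.001)],[0.0,[-0.0,0.0,0.03],np.float64(0.001)]]
```

Request:
step_arm(steps=[[0, [-0.0048, -0.0041, 0.0317], -0.004], [0, [-0.0048, -0.0041, 0.0317], -0.004], [0, [-0.0048, -0.0041, 0.0317], -0.003], [0, [0, 0, 0.03], 0], [0, [0, 0, 0.03], 0], [0, [0, 0, 0], 0]])

```text
time_s: 2.9
position: [0.5912, 0.0708, 0.0882]
orientation: [-0.003, -0.164, 0.986, -0.0]
force: [1.1, 0.4, 0.4]
width: 0.0854
grasp_force: 0.0
```

Run:
```python
from h import *
p,a,_=pose();print(inrd(p),a-RD[2]+np.pi)
s=vision.get_image("scene")[170:350,180:380]
wr=vision.get_image("wrist");cv2.imwrite("pics/w2_raw.png",wr)
c=vision.camera_params("wrist");np.savez("w2.npz",pose=c["pose"],K=c["camera_matrix"])
a=cv2.resize(s,(444,400),interpolation=cv2.INTER_CUBIC)
b=cv2.resize(wr[190:420,180:385],(356,400),interpolation=cv2.INTER_CUBIC)
cv2.imwrite("pics/c2.png",np.hstack([a,b]))
```

```text
[-76.7 -29.5  88.2] 0.00042413610394964607
```

View pics/c2.png

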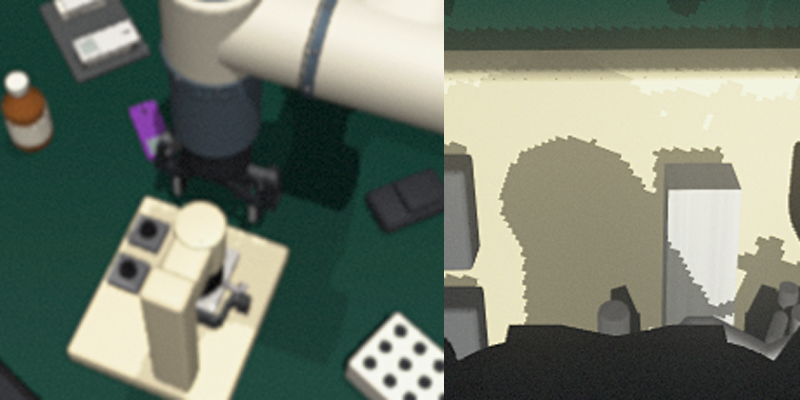

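Run:
```python
from h import *
d=np.load("w2.npz");cam={"pose":d["pose"],"camera_matrix":d["K"]}
for r in (RD,):
  print(proj(cam,w(r,np.array([(-45,-12,46),(-45,12,46),(-30,-30,83),(-80,-30,28),(-50,-80,42)])/1000)).round(1).tolist())
print("meas bed 309,299.3 351,299.3 rod 277.3,372.9 edge v~%.1f pod %.1f %.1f"%(190+72/1.739,(472-444)/1.7366+180,190+160/1.739))
```

```text
[[310.0, 296.0], [352.0, 296.0], [278.5, 364.0], [278.7, 227.7], [192.3, 284.6]]
meas bed 309,299.3 351,299.3 rod 277.3,372.9 edge v~231.4 pod 196.1 282.0
```

```bash
sed -i 's/^RD=.*/RD=np.array([.6551,.1234,.330])/' h.py
python3 - <<'E'
from h import *
p,a,_=pose();print(inrd(p),a)
plan([(rd(-36,-30,90),RD[2]-np.pi,3)],0.)
E
```

```text
[-75.1 -29.7  91.5] -2.811122303324739
[[0.0,[-0.013,-0.0001,0.0005],np.float64(0.0)],[0.0,[-0.013,-0.0001,0.0005],np.float64(0.0)],[0.0,[-0.0131,-0.0001,0.0005],np.float64(0.0)]]
```

Request:
step_arm(steps=[[0, [-0.013, 0, 0], 0], [0, [-0.013, 0, 0], 0], [0, [-0.0125, 0, 0], 0], [0.8, [0, 0, 0], 0], [1, [0, 0, 0], 0], [1, [0, 0, 0], 0], [1, [0, 0, 0], 0], [1, [0, 0, 0], 0]])

```text
time_s: 4.0
position: [0.6296, 0.0829, 0.0904]
orientation: [0.0, -0.164, 0.987, 0.0]
force: [-0.5, 0.8, 1.3]
width: 0.0036
grasp_force: 58.8
```

Run:
```python
from h import *
for i in range(3):
    s=state();p,a,_=pose(s);print(inrd(p));im=vision.get_image("scene")
# arc from clip angle 0 -> 2.08
th=np.radians(180)-np.arctan2(27,64)
A=np.linspace(0,2.08,25);y=69.5*np.cos(th-A);z=69.5*np.sin(th-A)
print(np.round(np.c_[A[1:],np.diff(y),-np.diff(z)],1).tolist())
```

```text
4.0 {'position': [0.6296, 0.0829, 0.0904], 'orientation': [0.0, -0.1637, 0.9865, 0.0001], 'force': [-0.4704, 0.8463, 1.3057], 'width': 0.0036, 'grasp_force': 58.7539, 'qpos': [0.3764, 0.5031, 0.0766, -0.0002, -1.1442, -1.6183]}
[-37.3 -30.1  90.4]
4.05 {'position': [0.6296, 0.0828, 0.0904], 'orientation': [-0.0, -0.1637, 0.9865, 0.0001], 'force': [-1.3641, 0.172, 2.5679], 'width': 0.0035, 'grasp_force': 58.7621, 'qpos': [0.3764, 0.5031, 0.0766, -0.0002, -1.1443, -1.6183]}
[-37.3 -30.1  90.4]
4.1 {'position': [0.6296, 0.0828, 0.0904], 'orientation': [-0.0001, -0.1637, 0.9865, 0.0001], 'force': [-0.7836, 0.9555, 1.1983], 'width': 0.0039, 'grasp_force': 58.7715, 'qpos': [0.3764, 0.5032, 0.0766, -0.0001, -1.1443, -1.6183]}
[-37.3 -30.1  90.4]
[[0.1, 2.6, -5.4], [0.2, 3.0, -5.2], [0.3, 3.5, -4.9], [0.3, 3.9, -4.6], [0.4, 4.3, -4.2], [0.5, 4.6, -3.9], [0.6, 4.9, -3.4], [0.7, 5.2, -3.0], [0.8, 5.5, -2.5], [0.9, 5.7, -2.1], [1.0, 5.8, -1.6], [1.0, 5.9, -1.0], [1.1, 6.0, -0.5], [1.2, 6.0, -0.0], [1.3, 6.0, 0.5], [1.4, 5.9, 1.0], [1.5, 5.8, 1.5], [1.6, 5.7, 2.0], [1.6, 5.5, 2.5], [1.7, 5.2, 3.0], [1.8, 5.0, 3.4], [1.9, 4.6, 3.8], [2.0, 4.3, 4.2], [2.1, 3.9, 4.6]]
```

Run:
```python
from h import *
wr=vision.get_image("wrist");s=vision.get_image("scene")
b=cv2.resize(wr[250:420,180:380],(470,400),interpolation=cv2.INTER_CUBIC)
a=cv2.resize(s[230:340,230:320],(327,400),interpolation=cv2.INTER_CUBIC)
cv2.imwrite("pics/c3.png",cv2.convertScaleAbs(np.hstack([a,b]),alpha=1.3,beta=15))
```

```text
(no output)
```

View pics/c3.png

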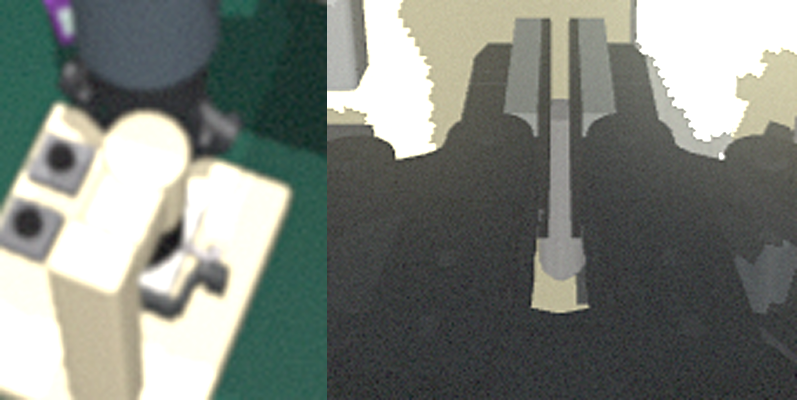

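Request:
step_arm(steps=[[1, [0, 0.0026, -0.0054], 0], [1, [0, 0.003, -0.0052], 0], [1, [0, 0.0035, -0.0049], 0], [1, [0, 0.0039, -0.0046], 0], [1, [0, 0.0043, -0.0042], 0], [1, [0, 0.0046, -0.0039], 0], [1, [0, 0.0049, -0.0034], 0], [1, [0, 0.0052, -0.003], 0]])

```text
time_s: 5.25
position: [0.62, 0.1127, 0.1271]
orientation: [0.001, -0.164, 0.987, -0.001]
force: [-0.5, -5.5, 5.4]
width: 0.0034
grasp_force: 63.6
```

Request:
step_arm(steps=[[1, [0, 0.0055, -0.0025], 0], [1, [0, 0.0057, -0.0021], 0], [1, [0, 0.0058, -0.0016], 0], [1, [0, 0.0059, -0.001], 0], [1, [0, 0.006, -0.0005], 0], [1, [0, 0.006, 0], 0], [1, [0, 0.006, 0.0005], 0], [1, [0, 0.0059, 0.001], 0]])

```text
time_s: 6.25
position: [0.603, 0.1573, 0.1347]
orientation: [0.0, -0.164, 0.986, -0.0]
force: [-11.9, -3.0, 17.2]
width: 0.0023
grasp_force: 59.5
```

Request:
step_arm(steps=[[1, [0, 0.0058, 0.0015], 0], [1, [0, 0.0057, 0.002], 0], [1, [0, 0.0055, 0.0025], 0], [1, [0, 0.0052, 0.003], 0], [1, [0, 0.005, 0.0034], 0], [1, [0, 0.0046, 0.0038], 0], [1, [0, 0.0043, 0.0042], 0], [1, [0, 0, 0], 0]])

```text
time_s: 7.25
position: [0.5938, 0.189, 0.1128]
orientation: [0.001, -0.164, 0.986, -0.003]
force: [-0.7, -8.5, 12.2]
width: 0.0001
grasp_force: 6.7
```

Run:
```python
from h import *
s=state();p,a,_=pose(s);print(inrd(p))
```

```text
7.25 {'position': [0.5938, 0.189, 0.1128], 'orientation': [0.0009, -0.1638, 0.9865, -0.0025], 'force': [-0.7444, -8.4663, 12.1742], 'width': 0.0001, 'grasp_force': 6.6635, 'qpos': [0.5616, 0.4637, 0.0697, 0.0058, -1.1771, -1.8054]}
[-36.7  81.9 112.8]
```

Request:
step_arm(steps=[[1, [0, -0.002, -0.01], 0], [1, [0, -0.002, -0.025], 0], [1, [0.02, -0.01, -0.03], 0], [0, [0.04, -0.03, -0.03], 0], [0, [0.04, -0.03, 0], 0], [0, [0, 0, 0], 0]])

```text
time_s: 8.0
position: [0.5202, 0.0874, 0.2063]
orientation: [0.0, -0.163, 0.987, 0.0]
force: [0.4, 0.5, 0.7]
width: 0.0538
grasp_force: 0.0
```

Run:
```python
from h import *
s=state();p,a,_=pose(s);print(inrd(p))
c=vision.camera_params("wrist");np.savez("w4.npz",pose=c["pose"],K=c["camera_matrix"])
wr=vision.get_image("wrist");cv2.imwrite("pics/w4_raw.png",wr)
cv2.imwrite("pics/c4.png",cv2.resize(wr[150:400,130:460],(792,600),interpolation=cv2.INTER_CUBIC))
```

```text
8.0 {'position': [0.5202, 0.0874, 0.2063], 'orientation': [0.0002, -0.1626, 0.9867, 0.0005], 'force': [0.4444, 0.4722, 0.6619], 'width': 0.0538, 'grasp_force': 0.0, 'qpos': [0.4629, 0.2257, -0.0295, -0.0009, -1.315, -1.7069]}
[-139.2    9.6  206.3]
```

View pics/c4.png

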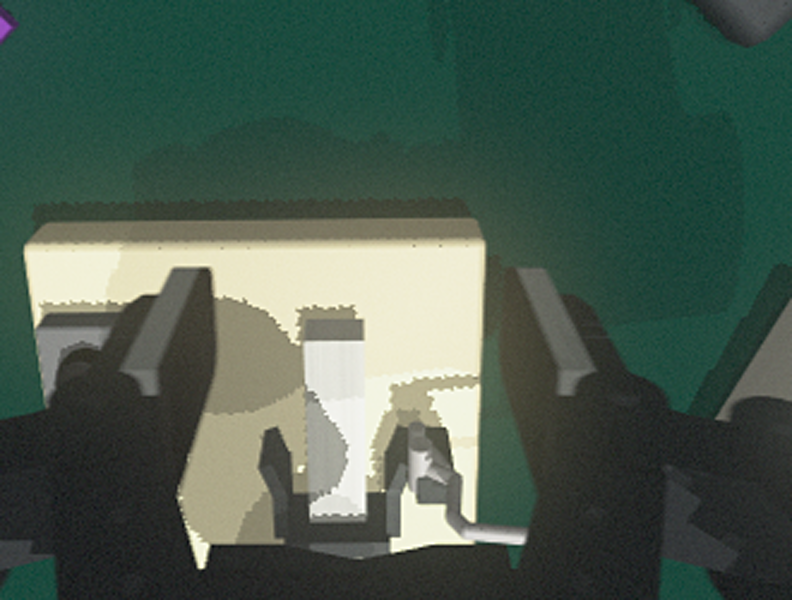

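Run:
```python
from h import *
d=np.load("w4.npz");cam={"pose":d["pose"],"camera_matrix":d["K"]}
print(proj(cam,w(RD,np.array([(-45,-12,46),(-45,12,46),(-80,62,28)])/1000)).round(1).tolist(),[130+304/2.4-.3,130+364/2.4-.3,150+341/2.4-.3],[130+485/2.4,150+243/2.4])
CR=np.array([.4872,-.2298,-.345]);az=CR[2]-np.pi
plan([(w(CR,[[-.07,0,.2]])[0],az,7)],0.)
```

```text
[[255.8, 292.7], [281.1, 292.6], [332.6, 250.8]] [256.3666666666667, 281.3666666666667, 291.78333333333336] [332.08333333333337, 251.25]
[[0.0,[0.027,-0.0353,0.0008],np.float64(0.096)],[0.0,[0.0235,-0.0377,0.0009],np.float64(0.096)],[0.0,[0.0198,-0.0398,0.0008],np.float64(0.096)],[0.0,[0.0159,-0.0415,0.0009],np.float64(0.096)],[0.0,[0.0119,-0.0428,0.0008],np.float64(0.096)],[0.0,[0.0078,-0.0438,0.0009],np.float64(0.096)],[0.0,[0.0035,-0.0443,0.0008],np.float64(0.096)]]
```

Request:
step_arm(steps=[[0, [0.027, -0.0353, 0.0008], 0.096], [0, [0.0235, -0.0377, 0.0009], 0.096], [0, [0.0198, -0.0398, 0.0008], 0.096], [0, [0.0159, -0.0415, 0.0009], 0.096], [0, [0.0119, -0.0428, 0.0008], 0.096], [0, [0.0078, -0.0438, 0.0009], 0.096], [0, [0.0035, -0.0443, 0.0008], 0.096], [0, [0, 0, 0], 0]])

```text
time_s: 9.05
position: [0.4222, -0.2071, 0.199]
orientation: [-0.001, 0.173, 0.985, 0.0]
force: [0.3, 0.6, 0.5]
width: 0.0856
grasp_force: 0.0
```

Run:
```python
from h import *
im0=vision.get_image("top")
s=state();p,a,_=pose(s);print(a)
c=vision.camera_params("wrist");np.savez("w5.npz",pose=c["pose"],K=c["camera_matrix"])
wr=vision.get_image("wrist");cv2.imwrite("pics/w5_raw.png",wr)
cv2.imwrite("pics/c5.png",cv2.resize(wr[180:380,160:420],(780,600),interpolation=cv2.INTER_CUBIC))
```

```text
9.1 {'position': [0.4226, -0.2061, 0.1991], 'orientation': [-0.0005, 0.1717, 0.9852, 0.0002], 'force': [0.7388, 0.6298, -0.1491], 'width': 0.0852, 'grasp_force': 0.0, 'qpos': [-0.1195, 0.1184, -0.1805, -0.0005, -1.2729, -1.7963]}
2.7965131976486655
```

View pics/c5.png

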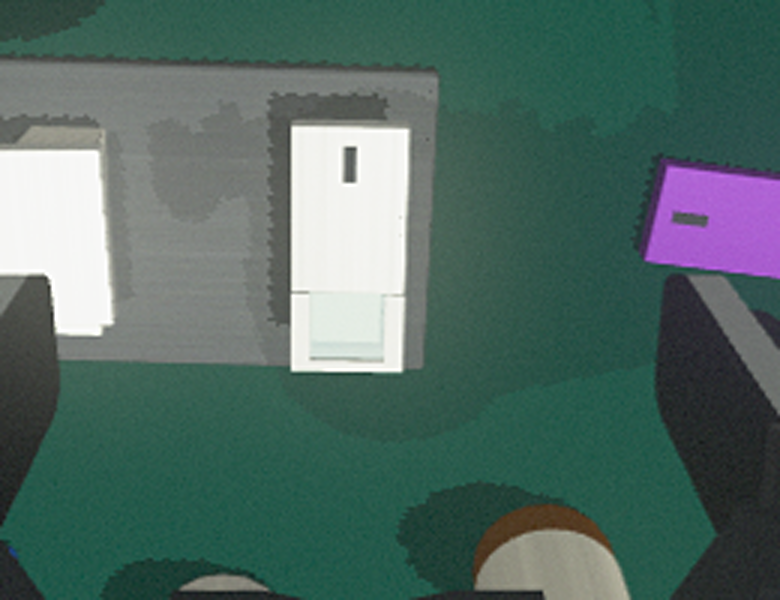

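Run:
```python
from h import *
d=np.load("w5.npz");cam={"pose":d["pose"],"camera_matrix":d["K"]}
uv=[(160+x/3-.3,180+y/3-.3) for x,y in [(291,126),(410,128),(403,372),(291,372)]]
c=fit(cam,[(-42,-18,34),(-42,18,34),(42,18,34),(42,-18,34)],uv,[.487,-.23,-.34])
az=c[2]-np.pi;print(az)
plan([(w(c,[[-.034,0,.10]])[0],az,3),(w(c,[[-.034,0,.035]])[0],az,3)],0.)
```

```text
[ 0.4847 -0.2309 -0.359 ] res px [[-0.1, 0.0], [0.1, -0.1], [-0.2, 0.3], [0.2, -0.2]]
-3.5006104573188344
[[0.0,[-0.0109,-0.0009,0.0331],np.float64(0.005)],[0.0,[-0.0109,-0.0008,0.033],np.float64(0.005)],[0.0,[-0.011,-0.0008,0.0331],np.float64(0.005)],[0.0,[0.0,0.0,0.0217],np.float64(0.0)],[0.0,[0.0,0.0,0.0216],np.float64(0.0)],[0.0,[0.0,0.0,0.0217],np.float64(0.0)]]
```

Request:
step_arm(steps=[[0, [-0.0109, -0.0009, 0.0331], 0.005], [0, [-0.0109, -0.0008, 0.033], 0.005], [0, [-0.011, -0.0008, 0.0331], 0.005], [0, [0, 0, 0.0217], 0], [0, [0, 0, 0.0216], 0], [0, [0, 0, 0.0217], 0], [0, [0, 0, 0], 0], [0.4, [0, 0, 0], 0]])

```text
time_s: 10.15
position: [0.4534, -0.2187, 0.0362]
orientation: [0.0, 0.177, 0.984, -0.0]
force: [0.1, -0.4, 0.4]
width: 0.0699
grasp_force: 0.0
```

Request:
step_arm(steps=[[0.6, [0, 0, 0], 0], [1, [0, 0, 0], 0], [1, [0, 0, 0], 0], [1, [0, 0, 0], 0], [1, [0, 0, 0], 0]])

```text
time_s: 10.78
position: [0.4531, -0.2192, 0.0366]
orientation: [0.001, 0.178, 0.984, -0.0]
force: [-0.9, 0.9, 5.2]
width: 0.0339
grasp_force: 59.7
```

Run:
```python
from h import *
s=state();p,a,_=pose(s)
c=np.array([.4847,-.2309,-.359]);d=p[:2]-c[:2];print("in carrier",np.round([d[0]*np.cos(c[2])+d[1]*np.sin(c[2]),-d[0]*np.sin(c[2])+d[1]*np.cos(c[2])],4),a-c[2]-np.pi)
```

```text
10.78 {'position': [0.4531, -0.2192, 0.0366], 'orientation': [0.001, 0.178, 0.984, -0.0001], 'force': [-0.9213, 0.8614, 5.1901], 'width': 0.0339, 'grasp_force': 59.6984, 'qpos': [-0.1387, 0.3322, -0.36, 0.0003, -0.8767, -1.7902]}
in carrier [-0.0337 -0.0002] 0.0010732476126262824
```

Run:
```python
from h import *
az=RD[2]-np.pi;p,a,_=pose()
q=plan([([p[0],p[1],.18],a,4)],1)
q=plan([(rd(-98,0.3,180),az,9)],1,q)
plan([(rd(-98,0.3,90),az,3),(rd(-74,.3,60),az,3)],1,q)
```

```text
[[1,[0.0,0.0,-0.0359],np.float64(-0.0)],[1,[0.0,0.0,-0.0358],np.float64(-0.0)],[1,[0.0,0.0,-0.0359],np.float64(-0.0)],[1,[0.0,0.0,-0.0358],np.float64(-0.0)]]
[[1,[0.0007,0.0366,-0.0],np.float64(-0.076)],[1,[-0.002,0.0366,-0.0],np.float64(-0.076)],[1,[-0.0048,0.0363,-0.0],np.float64(-0.076)],[1,[-0.0076,0.0359,-0.0],np.float64(-0.076)],[1,[-0.0102,0.0352,-0.0],np.float64(-0.076)],[1,[-0.0129,0.0343,-0.0],np.float64(-0.076)],[1,[-0.0155,0.0332,-0.0],np.float64(-0.076)],[1,[-0.0179,0.032,-0.0],np.float64(-0.076)]]
[[1,[-0.0203,0.0305,-0.0],np.float64(-0.076)]]
[[1,[-0.0,-0.0,0.03],np.float64(-0.001)],[1,[-0.0,-0.0,0.03],np.float64(-0.001)],[1,[-0.0,-0.0,0.03],np.float64(-0.001)],[1,[-0.008,-0.0,0.01],np.float64(-0.0)],[1,[-0.008,-0.0,0.01],np.float64(-0.0)],[1,[-0.008,-0.0,0.01],np.float64(-0.0)]]
```

Request:
step_arm(steps=[[1, [0, 0, -0.0359], 0], [1, [0, 0, -0.0358], 0], [1, [0, 0, -0.0359], 0], [1, [0, 0, -0.0358], 0]])

```text
time_s: 11.28
position: [0.452, -0.219, 0.1801]
orientation: [-0.0, 0.178, 0.984, 0.0]
force: [1.2, -0.2, -1.3]
width: 0.034
grasp_force: 60.2
```

Request:
step_arm(steps=[[1, [0.0007, 0.0366, 0], -0.076], [1, [-0.002, 0.0366, 0], -0.076], [1, [-0.0048, 0.0363, 0], -0.076], [1, [-0.0076, 0.0359, 0], -0.076], [1, [-0.0102, 0.0352, 0], -0.076], [1, [-0.0129, 0.0343, 0], -0.076], [1, [-0.0155, 0.0332, 0], -0.076], [1, [-0.0179, 0.032, 0], -0.076]])

```text
time_s: 12.28
position: [0.5496, 0.0586, 0.1788]
orientation: [-0.0, -0.126, 0.992, 0.0]
force: [-0.1, -0.1, -1.5]
width: 0.0341
grasp_force: 60.3
```

Request:
step_arm(steps=[[1, [-0.0203, 0.0305, 0], -0.078], [1, [0, 0, 0.03], 0], [1, [0, 0, 0.03], 0], [1, [0, 0, 0.03], 0], [1, [0, 0, 0], 0]])

```text
time_s: 12.9
position: [0.5597, 0.0914, 0.0866]
orientation: [-0.003, -0.163, 0.987, -0.0]
force: [0.3, -0.6, 0.1]
width: 0.0339
grasp_force: 60.2
```

Run:
```python
from h import *
s=state();p,a,_=pose(s);print(inrd(p),a-RD[2]+np.pi)
c=vision.camera_params("wrist");np.savez("w6.npz",pose=c["pose"],K=c["camera_matrix"])
wr=vision.get_image("wrist");cv2.imwrite("pics/w6_raw.png",wr)
cv2.imwrite("pics/c6.png",cv2.resize(wr[190:420,180:380],(520,598),interpolation=cv2.INTER_CUBIC))
print(proj(c,w(RD,np.array([(-45,-12,46),(-45,12,46),(-80,62,28)])/1000)).round(1).tolist())
plan([(rd(-74,.3,60),RD[2]-np.pi,3)],1)
```

```text
12.9 {'position': [0.5597, 0.0914, 0.0866], 'orientation': [-0.0029, -0.1629, 0.9866, -0.0004], 'force': [0.299, -0.6362, 0.1423], 'width': 0.0339, 'grasp_force': 60.238, 'qpos': [0.4371, 0.3896, -0.1188, -0.0008, -1.0682, -1.6803]}
[-100.6    0.6   86.6] -0.002747671553911424
[[256.9, 341.3], [298.2, 341.3], [380.5, 272.2]]
[[1,[-0.0084,-0.0,0.0095],np.float64(-0.001)],[1,[-0.0083,-0.0001,0.0095],np.float64(-0.001)],[1,[-0.0084,-0.0,0.0096],np.float64(-0.001)]]
```

View pics/c6.png

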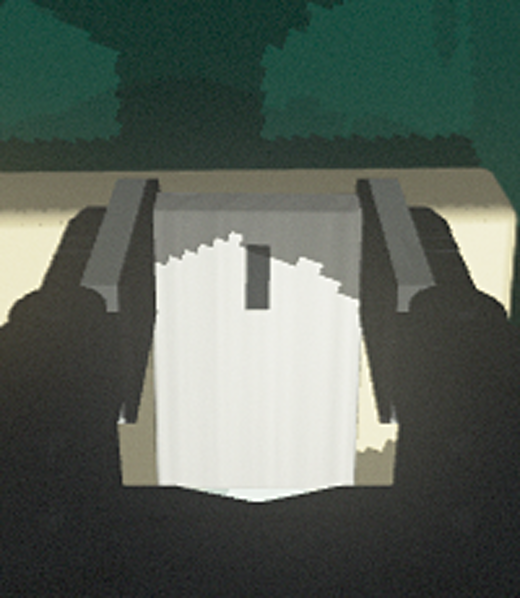

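The carrier is held square between the pads. Its plain end is nearest the camera, at crop (258,205), and the bed is hidden below it.

Request:
step_arm(steps=[[1, [-0.008, 0, 0.01], 0], [1, [-0.008, 0, 0.01], 0], [1, [-0.008, 0, 0.01], 0], [1, [0, 0, 0], 0], [1, [0, 0, 0], 0], [1, [0, 0, 0], 0]])

```text
time_s: 13.7
position: [0.5844, 0.0998, 0.0593]
orientation: [0.0, -0.163, 0.987, 0.0]
force: [-0.6, -0.2, -0.7]
width: 0.0342
grasp_force: 60.2
```

Run:
```python
from h import *
s=state();p,a,_=pose(s);print(inrd(p),a-RD[2]+np.pi)
```

```text
13.7 {'position': [0.5844, 0.0998, 0.0593], 'orientation': [0.0002, -0.1632, 0.9866, 0.0], 'force': [-0.6361, -0.1529, -0.6515], 'width': 0.0342, 'grasp_force': 60.2427, 'qpos': [0.4326, 0.4569, -0.0891, 0.0001, -1.0243, -1.6757]}
[-74.5   0.6  59.3] -0.0021903737889950037
```

Request:
step_arm(steps=[[1, [0, 0, 0.001], 0], [1, [0, 0, 0.0008], 0], [1, [0, 0, 0], 0], [1, [0, 0, 0], 0]])

```text
time_s: 14.2
position: [0.5844, 0.0998, 0.0571]
orientation: [0.0, -0.163, 0.987, -0.0]
force: [0.0, 1.6, -0.8]
width: 0.0341
grasp_force: 60.2
```

Request:
step_arm(steps=[[1, [0, 0, 0.0007], 0], [1, [0, 0, 0], 0], [1, [0, 0, 0], 0]])

```text
time_s: 14.58
position: [0.5845, 0.0998, 0.0566]
orientation: [0.0, -0.163, 0.987, -0.0]
force: [-1.5, 0.6, 0.6]
width: 0.0338
grasp_force: 60.5
```

Request:
step_arm(steps=[[1, [0, 0, 0.0007], 0], [1, [0, 0, 0], 0], [1, [0, 0, 0], 0]])

```text
time_s: 14.95
position: [0.5845, 0.0998, 0.0561]
orientation: [0.0, -0.163, 0.987, -0.0]
force: [-2.2, 0.4, 5.4]
width: 0.0337
grasp_force: 60.9
```

Request:
step_arm(steps=[[1, [-0.003, -0.0003, -0.0005], 0], [1, [-0.006, 0, 0], 0], [1, [-0.006, 0, 0], 0], [1, [-0.006, 0, 0], 0], [1, [-0.005, 0, 0], 0], [1, [0, 0, 0], 0]])

```text
time_s: 15.7
position: [0.6101, 0.1079, 0.0566]
orientation: [0.001, -0.163, 0.987, -0.0]
force: [-0.8, -0.2, 5.5]
width: 0.0343
grasp_force: 61.0
```

Request:
step_arm(steps=[[1, [-0.003, 0, 0], 0], [1, [-0.003, 0, 0], 0], [1, [-0.0025, 0, 0], 0], [1, [0, 0, 0], 0], [1, [0, 0, 0], 0]])

```text
time_s: 16.32
position: [0.6178, 0.1105, 0.0567]
orientation: [0.0, -0.163, 0.987, -0.0]
force: [-1.9, -0.6, 6.1]
width: 0.0342
grasp_force: 61.0
```

Run:
```python
from h import *
s=state();p,a,_=pose(s);print(inrd(p),a-RD[2]+np.pi)
```

```text
16.32 {'position': [0.6178, 0.1105, 0.0567], 'orientation': [0.0003, -0.1633, 0.9866, -0.0003], 'force': [-1.9494, -0.586, 6.114], 'width': 0.0342, 'grasp_force': 61.0241, 'qpos': [0.426, 0.5189, 0.0088, 0.0008, -1.0602, -1.6692]}
[-39.5  -0.1  56.7] -0.001998241163838177
```

Request:
step_arm(steps=[[0.7, [0, 0, 0], 0], [0.4, [0, 0, 0], 0], [0.3, [0, 0, 0], 0], [0.3, [0, 0, 0], 0], [0.3, [0, 0, -0.02], 0], [0.3, [0, 0, -0.03], 0], [1, [0.02, 0, 0], 0], [1, [0.02, 0, 0], 0]])

```text
time_s: 17.32
position: [0.579, 0.0978, 0.1063]
orientation: [0.0, -0.163, 0.987, 0.0]
force: [-1.4, -0.0, -0.7]
width: 0.0234
grasp_force: 0.0
```

Request:
step_arm(steps=[[1, [0, 0, 0.02], 0], [1, [0, 0, 0.01], 0], [1, [0, 0, 0.01], 0], [1, [0, 0, 0.004], 0], [1, [0, 0, 0], 0], [1, [0, 0, 0], 0]])

```text
time_s: 18.08
position: [0.5797, 0.0979, 0.0626]
orientation: [0.0, -0.163, 0.987, 0.0]
force: [0.5, 0.4, -0.5]
width: -0.0003
grasp_force: 0.0
```

Run:
```python
from h import *
s=state();p,a,_=pose(s);print(inrd(p),a-RD[2]+np.pi)
c=vision.camera_params("wrist");wr=vision.get_image("wrist");cv2.imwrite("pics/w7_raw.png",wr)
print(proj(c,w(RD,np.array([(-48,-18,54),(-48,18,54)])/1000)).round(1).tolist())
```

```text
18.07 {'position': [0.5797, 0.0979, 0.0626], 'orientation': [0.0004, -0.1632, 0.9866, 0.0], 'force': [0.4853, 0.3621, -0.4893], 'width': -0.0003, 'grasp_force': 0.0, 'qpos': [0.4332, 0.4448, -0.0995, 0.0002, -1.0257, -1.6761]}
[-79.6   0.3  62.6] -0.0020716784961427592
[[239.8, 341.8], [316.1, 341.7]]
```

Request:
step_arm(steps=[[1, [-0.008, 0, 0], 0], [1, [-0.008, 0, 0], 0], [1, [-0.004, 0, 0], 0], [1, [-0.002, 0, 0], 0], [1, [-0.0015, 0, 0], 0], [1, [0, 0, 0], 0]])

```text
time_s: 18.88
position: [0.6015, 0.1053, 0.0622]
orientation: [0.0, -0.163, 0.987, -0.0]
force: [0.5, 0.4, 0.3]
width: 0.0001
grasp_force: 0.0
```

Request:
step_arm(steps=[[1, [-0.001, 0, 0], 0], [1, [-0.001, 0, 0], 0], [1, [0, 0, 0], 0]])

```text
time_s: 19.25
position: [0.6035, 0.106, 0.0622]
orientation: [0.0, -0.163, 0.987, 0.0]
force: [0.3, -0.8, -0.2]
width: 0.0
grasp_force: 0.1
```

Request:
step_arm(steps=[[1, [-0.001, 0, 0], 0], [1, [0, 0, 0], 0], [1, [0, 0, 0], 0]])

```text
time_s: 19.62
position: [0.604, 0.1061, 0.0621]
orientation: [-0.0, -0.163, 0.987, -0.0]
force: [-3.1, -1.1, 1.4]
width: -0.0003
grasp_force: 1.4
```

Request:
step_arm(steps=[[1, [-0.001, 0, 0], 0], [1, [0, 0, 0], 0], [1, [0, 0, 0], 0]])

```text
time_s: 20.0
position: [0.6041, 0.1061, 0.0621]
orientation: [-0.001, -0.163, 0.987, -0.0]
force: [-4.9, -1.7, 4.0]
width: -0.0001
grasp_force: 2.9
```

Run:
```python
from h import *
s=state();p,a,_=pose(s);print(inrd(p),a-RD[2]+np.pi)
```

```text
20.0 {'position': [0.6041, 0.1061, 0.0621], 'orientation': [-0.0013, -0.1631, 0.9866, -0.0003], 'force': [-4.8769, -1.7269, 3.9835], 'width': -0.0001, 'grasp_force': 2.9423, 'qpos': [0.4282, 0.4913, -0.0229, -0.0002, -1.0593, -1.6713]}
[-53.8   0.1  62.1] -0.0023836656151203783
```

Request:
step_arm(steps=[[1, [0.003, 0, 0], 0], [1, [0.025, 0, 0], 0], [0, [0.03, 0, -0.05], 0], [0, [0.01, 0.02, -0.05], 0], [0, [0, 0.02, -0.03], 0], [0, [0, 0, 0], 0], [0, [0, 0, 0], 0]])

```text
time_s: 20.88
position: [0.5281, 0.1228, 0.1917]
orientation: [0.0, -0.163, 0.987, 0.0]
force: [0.3, -0.4, -0.3]
width: 0.0856
grasp_force: 0.0
```

Run:
```python
from h import *
s=state();p,a,_=pose(s);print(inrd(p),a-RD[2]+np.pi)
c=vision.camera_params("wrist");np.savez("w8.npz",pose=c["pose"],K=c["camera_matrix"]);wr=vision.get_image("wrist");cv2.imwrite("pics/w8_raw.png",wr)
pts=np.array([(-42,-18,54),(-42,18,54),(0,18,54),(0,-18,54)])/1000
uv=proj(c,w(RD,pts));print(uv.round(1).tolist())
g=cv2.cvtColor(wr,cv2.COLOR_BGR2HSV)
# print rows of saturation/value across the carrier at several x
for X in (-36,-28,-20,-10,0):
    q=proj(c,w(RD,np.array([(X,-40,54),(X,40,54)])/1000));v=int(round(q[:,1].mean()));u0,u1=q[:,0]
    print(X,v,u0.round(1),u1.round(1));print("S",g[v,int(u0):int(u1)+1,1].tolist());print("V",g[v,int(u0):int(u1)+1,2].tolist())
u=int(uv[:2,0].mean());print("col",u,int(uv[0,1])-14);print(g[int(uv[0,1])-14:int(uv[0,1])+10,u,1].tolist(),g[int(uv[0,1])-14:int(uv[0,1])+10,u,2].tolist())
```

```text
20.88 {'position': [0.5281, 0.1228, 0.1917], 'orientation': [0.0, -0.1633, 0.9866, 0.0002], 'force': [0.2972, -0.3654, -0.3071], 'width': 0.0856, 'grasp_force': 0.0, 'qpos': [0.517, 0.2616, -0.0199, -0.0004, -1.2891, -1.7597]}
[-120.4   40.6  191.7] -0.0020033688795493276
[[211.4, 290.1], [252.7, 290.1], [253.8, 331.2], [214.1, 331.3]]
-36 296 186.7 278.0
S [50, 53, 53, 52, 52, 50, 51, 54, 54, 56, 54, 53, 51, 49, 55, 50, 55, 53, 54, 50, 50, 51, 51, 53, 52, 55, 48, 14, 9, 11, 14, 9, 10, 11, 9, 11, 10, 9, 15, 9, 8, 8, 11, 9, 12, 21, 24, 27, 19, 18, 10, 10, 9, 9, 11, 11, 9, 11, 9, 10, 8, 10, 10, 10, 9, 9, 11, 16, 45, 38, 39, 37, 36, 37, 37, 37, 37, 37, 38, 37, 37, 37, 37, 35, 34, 37, 37, 39, 36, 37, 36, 38]
V [137, 139, 139, 141, 137, 139, 140, 138, 137, 142, 136, 139, 141, 140, 139, 139, 140, 140, 141, 138, 142, 139, 140, 139, 141, 144, 127, 215, 224, 218, 218, 221, 223, 223, 223, 223, 220, 218, 219, 224, 221, 222, 227, 230, 172, 98, 85, 84, 81, 194, 229, 227, 226, 227, 226, 225, 225, 225, 226, 228, 228, 226, 221, 227, 231, 228, 225, 141, 232, 238, 235, 236, 236, 236, 236, 236, 236, 23
[... 2869 characters left out ...]
 10, 10, 9, 11, 6, 7, 10, 16, 16, 16, 18]
V [172, 170, 171, 170, 172, 171, 175, 171, 170, 175, 171, 171, 175, 176, 105, 65, 60, 68, 68, 67, 65, 66, 66, 66, 67, 63, 123, 131, 126, 125, 127, 128, 131, 131, 130, 129, 131, 129, 134, 134, 133, 132, 132, 129, 134, 129, 132, 134, 134, 126, 128, 222, 225, 222, 221, 223, 223, 224, 223, 220, 216, 222, 228, 225, 220, 144, 143, 170, 177, 180, 136, 82, 72, 79, 76, 81, 78, 79, 145, 177, 199, 199, 209, 227, 233, 185, 142, 129, 113, 112]
col 232 276
[31, 28, 22, 22, 31, 20, 17, 24, 24, 19, 27, 19, 21, 15, 9, 10, 10, 10, 10, 21, 24, 24, 22, 21] [117, 119, 118, 115, 115, 153, 134, 141, 137, 118, 113, 118, 120, 201, 230, 227, 226, 228, 233, 98, 85, 84, 82, 84]
```

```bash
sed -i 's/^RD=.*/RD=np.array([.6544,.1232,.330])/' h.py
python3 - <<'E'
from h import *
sc=vision.camera_params("scene")
for zz in (.1,.15,.2,.22,.25,.3,.35):
    P=np.array([.5915,.071,zz]);d=sc["pose"][:2,3]-P[:2];d/=np.linalg.norm(d)
    n=np.array([-d[1],d[0]])*.0425
    q=proj(sc,[[*(P[:2]+d*.0425),zz],[*(P[:2]+n),zz],[*(P[:2]-n),zz]]);print(zz,((q-[180,170])*2.22).round().tolist())
p,a,_=pose();print(inrd(p))
plan([(rd(-130,89,200),RD[2]-np.pi,2)],.9)
E
```

```text
0.1 [[217.0, 227.0], [253.0, 194.0], [180.0, 194.0]]
0.15 [[217.0, 206.0], [254.0, 172.0], [178.0, 173.0]]
0.2 [[217.0, 184.0], [256.0, 149.0], [177.0, 150.0]]
0.22 [[216.0, 174.0], [256.0, 139.0], [176.0, 140.0]]
0.25 [[216.0, 159.0], [257.0, 123.0], [175.0, 124.0]]
0.3 [[216.0, 133.0], [259.0, 96.0], [173.0, 97.0]]
0.35 [[216.0, 104.0], [260.0, 66.0], [170.0, 67.0]]
[-120.    40.3  191.1]
[[0.9,[0.0051,0.0244,-0.0044],np.float64(-0.001)],[0.9,[0.005,0.0243,-0.0045],np.float64(-0.001)]]
```

Request:
step_arm(steps=[[0.9, [0.005, 0.0244, -0.0044], 0], [0.9, [0.005, 0.0243, -0.0045], 0], [0.9, [0, 0, 0], 0], [0.9, [0, 0, 0], 0], [0.9, [0, 0, 0], 0], [0.9, [0, 0, 0], 0]])

```text
time_s: 21.68
position: [0.5031, 0.165, 0.2008]
orientation: [-0.0, -0.163, 0.987, -0.0]
force: [0.3, 0.9, -0.7]
width: 0.009
grasp_force: 0.0
```

Request:
step_arm(steps=[[0.3, [0, 0, 0], 0], [0, [0, 0, 0], 0], [0, [0, 0, 0], 0], [0, [0, 0, 0], 0]])

```text
time_s: 22.18
position: [0.5029, 0.1655, 0.2011]
orientation: [0.0, -0.163, 0.987, 0.0]
force: [-0.2, -0.0, -0.2]
width: 0.0796
grasp_force: 0.0
```

Run:
```python
from h import *
s=state();p,a,_=pose(s);print(inrd(p),a-RD[2]+np.pi)
c=vision.camera_params("wrist");np.savez("w9.npz",pose=c["pose"],K=c["camera_matrix"]);wr=vision.get_image("wrist");cv2.imwrite("pics/w9_raw.png",wr)
for th in (2.0,2.1):
    an=np.pi-np.arctan2(27,64)-th;y=34+69.5*np.cos(an);z=56+69.5*np.sin(an)
    print(th,round(y,1),round(z,1),proj(c,w(RD,np.array([(-30,y,z),(6,y,z)])/1000)).round(1).tolist())
q=proj(c,w(RD,np.array([(-30,89,98),(6,89,98)])/1000)).astype(int)
g=cv2.cvtColor(wr,cv2.COLOR_BGR2GRAY)
u=(q[0,0]+q[1,0])//2
print(u-20)
for v in range(q[0,1]-12,q[1,1]+12,4): print(v,g[v,u-20:u+20].tolist())
```

```text
22.18 {'position': [0.5029, 0.1655, 0.2011], 'orientation': [0.0, -0.1632, 0.9866, 0.0], 'force': [-0.2055, -0.048, -0.2413], 'width': 0.0796, 'grasp_force': 0.0, 'qpos': [0.6138, 0.2321, -0.0348, -0.0, -1.3038, -1.8568]}
[-129.6   89.1  201.1] -0.0021944150018251563
2.0 85.2 103.0 [[273.7, 340.2], [273.9, 377.9]]
2.1 89.6 97.6 [[279.4, 335.8], [279.4, 373.0]]
258
324 [83, 82, 80, 80, 72, 80, 80, 79, 80, 78, 75, 77, 79, 82, 78, 79, 75, 76, 75, 76, 76, 76, 74, 72, 75, 71, 73, 71, 71, 71, 73, 70, 69, 72, 66, 67, 67, 66, 69, 69]
328 [81, 81, 79, 83, 84, 78, 82, 76, 81, 80, 78, 79, 74, 78, 74, 73, 76, 74, 75, 78, 70, 73, 71, 74, 74, 74, 72, 72, 69, 73, 67, 76, 70, 70, 70, 69, 73, 66, 72, 65]
332 [81, 82, 80, 79, 80, 82, 81, 77, 74, 79, 79, 81, 74, 81, 73, 78, 75, 73, 77, 83, 93, 93, 97, 90, 85, 79, 74, 73, 72, 67, 73, 69, 74, 73, 66, 70, 70, 69, 65, 69]
336 [81, 80, 78, 81, 81, 78, 82, 79, 81, 77, 74, 75, 79, 77, 74, 74, 88, 97, 96, 95, 93, 94, 96, 95, 92, 98, 110, 95, 77, 68, 72, 69, 70, 70, 67, 70, 69, 68, 71, 67]
340 [78, 80, 77, 80, 74, 84, 78, 78, 78, 79, 79, 76, 78, 77, 76, 68, 88,
[... 1338 characters left out ...]
 67, 67, 64]
372 [220, 219, 217, 217, 218, 216, 219, 215, 218, 217, 217, 217, 215, 217, 214, 211, 214, 185, 168, 196, 208, 217, 222, 217, 215, 198, 179, 102, 65, 69, 68, 69, 67, 65, 65, 64, 68, 64, 67, 60]
376 [70, 70, 70, 71, 68, 72, 67, 65, 73, 66, 67, 64, 69, 70, 65, 65, 65, 63, 61, 61, 55, 56, 57, 55, 62, 65, 66, 65, 65, 67, 67, 64, 69, 61, 67, 60, 65, 67, 63, 63]
380 [46, 48, 53, 46, 50, 51, 54, 63, 60, 70, 65, 70, 70, 70, 69, 70, 69, 62, 68, 68, 66, 66, 67, 66, 68, 66, 64, 69, 67, 64, 67, 63, 66, 57, 54, 51, 47, 39, 42, 42]
384 [45, 49, 45, 50, 45, 48, 52, 47, 46, 43, 46, 44, 40, 48, 46, 47, 47, 45, 42, 44, 48, 46, 41, 45, 42, 40, 39, 44, 38, 42, 41, 44, 42, 40, 39, 43, 43, 47, 39, 36]
```

Run:
```python
from h import *
q=plan([(rd(-75,89.8,98),RD[2]-np.pi,3),(rd(-35,89.8,98),RD[2]-np.pi,4)],0.)
print(inrd(q[0]))
A=np.arange(2.1,0.1,-.08);an=np.pi-np.arctan2(27,64)-A
y=69.5*np.cos(an);z=69.5*np.sin(an)
print(np.round(np.c_[A[1:],np.diff(y),-np.diff(z)],2).tolist())
```

```text
[[0.0,[-0.0182,0.0003,0.0344],np.float64(-0.001)],[0.0,[-0.0182,0.0002,0.0344],np.float64(-0.001)],[0.0,[-0.0182,0.0002,0.0343],np.float64(-0.001)],[0.0,[-0.01,-0.0,0.0],np.float64(0.0)],[0.0,[-0.01,-0.0,0.0],np.float64(0.0)],[0.0,[-0.01,-0.0,0.0],np.float64(0.0)],[0.0,[-0.01,-0.0,0.0],np.float64(0.0)]]
[-35.   89.8  98. ]
[[2.02, -3.51, -4.31], [1.94, -3.84, -4.02], [1.86, -4.15, -3.7], [1.78, -4.43, -3.36], [1.7, -4.68, -2.99], [1.62, -4.91, -2.61], [1.54, -5.1, -2.21], [1.46, -5.26, -1.79], [1.38, -5.39, -1.37], [1.3, -5.48, -0.93], [1.22, -5.54, -0.49], [1.14, -5.56, -0.05], [1.06, -5.54, 0.4], [0.98, -5.49, 0.84], [0.9, -5.41, 1.28], [0.82, -5.29, 1.7], [0.74, -5.14, 2.12], [0.66, -4.95, 2.53], [0.58, -4.73, 2.91], [0.5, -4.49, 3.28], [0.42, -4.21, 3.63], [0.34, -3.91, 3.95], [0.26, -3.58, 4.25], [0.18, -3.23, 4.53]]
```

Request:
step_arm(steps=[[0, [-0.0182, 0.0003, 0.0344], -0.001], [0, [-0.0182, 0.0002, 0.0344], -0.001], [0, [-0.0182, 0.0002, 0.0343], 0], [0, [-0.01, 0, 0], 0], [0, [-0.01, 0, 0], 0], [0, [-0.01, 0, 0], 0], [0, [-0.01, 0, 0], 0], [0, [0, 0, 0], 0]])

```text
time_s: 23.22
position: [0.5929, 0.197, 0.0984]
orientation: [0.0, -0.164, 0.986, 0.0]
force: [0.3, 0.2, -1.0]
width: 0.0853
grasp_force: 0.0
```

Request:
step_arm(steps=[[0.7, [0, 0, 0], 0], [0.92, [0, 0, 0], 0], [0.92, [0, 0, 0], 0], [0.92, [0, 0, 0], 0], [0.92, [0, 0, 0], 0], [0.92, [0, 0, 0], 0]])

```text
time_s: 23.98
position: [0.5922, 0.1966, 0.0981]
orientation: [-0.0, -0.164, 0.986, -0.0]
force: [0.3, -1.8, 1.0]
width: 0.0073
grasp_force: 19.0
```

Run:
```python
from h import *
s=state();p,a,_=pose(s);print(inrd(p),a-RD[2]+np.pi)
```

```text
23.98 {'position': [0.5922, 0.1966, 0.0981], 'orientation': [-0.0, -0.1641, 0.9864, -0.0001], 'force': [0.2686, -1.7582, 0.977], 'width': 0.0073, 'grasp_force': 18.9549, 'qpos': [0.5707, 0.4772, 0.054, 0.0002, -1.1478, -1.8118]}
[-35.1  89.6  98.1] -0.00022509903262646347
```

Request:
step_arm(steps=[[0.92, [0, -0.0035, -0.0043], 0], [0.92, [0, -0.0038, -0.004], 0], [0.92, [0, -0.0042, -0.0037], 0], [0.92, [0, -0.0044, -0.0034], 0], [0.92, [0, 0, 0], 0]])

```text
time_s: 24.6
position: [0.5975, 0.1816, 0.1143]
orientation: [0.0, -0.164, 0.986, 0.0]
force: [-3.3, 3.7, 4.0]
width: 0.0076
grasp_force: 19.2
```

Request:
step_arm(steps=[[0.92, [0, -0.0047, -0.003], 0], [0.92, [0, -0.0049, -0.0026], 0], [0.92, [0, -0.0051, -0.0022], 0], [0.92, [0, -0.0053, -0.0018], 0], [0.92, [0, 0, 0], 0]])

```text
time_s: 25.22
position: [0.6043, 0.1621, 0.1234]
orientation: [0.0, -0.164, 0.986, -0.0]
force: [-1.9, 3.0, 4.1]
width: 0.0075
grasp_force: 19.4
```

Run:
```python
from h import *
s=state();p,a,_=pose(s);print(inrd(p),a-RD[2]+np.pi)
```

```text
25.23 {'position': [0.6043, 0.1621, 0.1234], 'orientation': [0.0004, -0.1639, 0.9865, -0.0003], 'force': [-1.9374, 2.9849, 4.1262], 'width': 0.0075, 'grasp_force': 19.4124, 'qpos': [0.5119, 0.4611, 0.0958, 0.0008, -1.2049, -1.7537]}
[-34.7  53.1 123.4] -0.0007066719651862563
```

Request:
step_arm(steps=[[0.92, [0, -0.0054, -0.0014], 0], [0.92, [0, -0.0055, -0.0009], 0], [0.92, [0, -0.0055, -0.0005], 0], [0.92, [0, -0.0056, 0], 0], [0.92, [0, 0, 0], 0]])

```text
time_s: 25.85
position: [0.6115, 0.1411, 0.1261]
orientation: [0.0, -0.164, 0.986, -0.0]
force: [1.3, 1.0, 3.5]
width: 0.0074
grasp_force: 19.1
```

Request:
step_arm(steps=[[0.92, [0, -0.0055, 0.0004], 0], [0.92, [0, -0.0055, 0.0008], 0], [0.92, [0, -0.0054, 0.0013], 0], [0.92, [0, -0.0053, 0.0017], 0], [0.92, [0, 0, 0], 0]])

```text
time_s: 26.48
position: [0.6182, 0.1208, 0.1213]
orientation: [-0.0, -0.164, 0.986, -0.0]
force: [2.6, 1.2, 0.8]
width: 0.0073
grasp_force: 18.3
```

Run:
```python
from h import *
s=state();p,a,_=pose(s);print(inrd(p),a-RD[2]+np.pi)
```

```text
26.48 {'position': [0.6182, 0.1208, 0.1213], 'orientation': [-0.0001, -0.1639, 0.9865, -0.0002], 'force': [2.5969, 1.18, 0.8006], 'width': 0.0073, 'grasp_force': 18.2954, 'qpos': [0.4408, 0.4709, 0.1064, 0.0005, -1.2065, -1.6826]}
[-35.    9.4 121.3] -0.000776811010892331
```

Request:
step_arm(steps=[[0.92, [0, -0.0051, 0.0021], 0], [0.92, [0, -0.005, 0.0025], 0], [0.92, [0, -0.0047, 0.0029], 0], [0.92, [0, -0.0045, 0.0033], 0], [0.92, [0, 0, 0], 0]])

```text
time_s: 27.1
position: [0.6243, 0.1025, 0.1104]
orientation: [-0.0, -0.164, 0.986, -0.0]
force: [3.2, 1.1, -0.3]
width: 0.0071
grasp_force: 17.5
```

Request:
step_arm(steps=[[0.92, [0, -0.0042, 0.0036], 0], [0.92, [0, -0.0039, 0.004], 0], [0.92, [0, -0.0018, 0.0021], 0], [0.92, [0, 0, 0], 0]])

```text
time_s: 27.6
position: [0.6273, 0.0934, 0.1009]
orientation: [-0.0, -0.164, 0.986, -0.0]
force: [2.1, 0.0, 0.7]
width: 0.0069
grasp_force: 17.3
```

Run:
```python
from h import *
s=state();p,a,_=pose(s);print(inrd(p),a-RD[2]+np.pi)
```

```text
27.6 {'position': [0.6273, 0.0934, 0.1009], 'orientation': [-0.0003, -0.164, 0.9865, -0.0002], 'force': [2.0684, 0.0417, 0.699], 'width': 0.0069, 'grasp_force': 17.3145, 'qpos': [0.3939, 0.494, 0.0896, 0.0002, -1.167, -1.6352]}
[-35.2 -19.4 100.9] -0.00047698144694896527
```

Request:
step_arm(steps=[[0.92, [0, -0.0012, 0.0016], 0], [0.92, [0, -0.0012, 0.0016], 0], [0.92, [0, 0, 0], 0], [0.92, [0, 0, 0], 0]])

```text
time_s: 28.1
position: [0.628, 0.0914, 0.0978]
orientation: [-0.0, -0.164, 0.986, -0.0]
force: [1.5, -1.8, -0.3]
width: 0.0068
grasp_force: 17.3
```

Request:
step_arm(steps=[[0.92, [0, -0.0012, 0.0016], 0], [0.92, [0, -0.0007, 0.0009], 0], [0.92, [0, 0, 0], 0], [0.92, [0, 0, 0], 0]])

```text
time_s: 28.6
position: [0.6286, 0.09, 0.0956]
orientation: [-0.0, -0.164, 0.986, 0.0]
force: [-1.7, 1.6, 3.8]
width: 0.0072
grasp_force: 17.7
```

Request:
step_arm(steps=[[0.92, [0, -0.0007, 0.001], 0], [0.92, [0, 0, 0], 0], [0.92, [0, 0, 0], 0]])

```text
time_s: 28.98
position: [0.6288, 0.0896, 0.0951]
orientation: [0.0, -0.164, 0.986, 0.0]
force: [-3.9, 2.2, 7.8]
width: 0.0072
grasp_force: 17.9
```

Run:
```python
from h import *
s=state();p,a,_=pose(s);print(inrd(p),a-RD[2]+np.pi)
for A in(.15,.2,.25,.3):
    an=np.pi-np.arctan2(27,64)-A;print(A,34+69.5*np.cos(an),56+69.5*np.sin(an))
```

```text
28.98 {'position': [0.6288, 0.0896, 0.0951], 'orientation': [0.0002, -0.1643, 0.9864, 0.0004], 'force': [-3.856, 2.1723, 7.7537], 'width': 0.0072, 'grasp_force': 17.9277, 'qpos': [0.3868, 0.4996, 0.0836, -0.0007, -1.1544, -1.6271]}
[-35.1 -23.5  95.1] 0.0001814692447479338
0.15 -25.27874321033532 92.28058162989016
0.2 -23.391386886689787 95.19794269119606
0.25 -21.360581984684046 98.01732930966787
0.3 -19.19140445895036 100.73169448706763
```

Request:
step_arm(steps=[[0.88, [0, 0, 0], 0], [0.8, [0, 0, 0], 0], [0.6, [0, 0, 0], 0], [0.5, [0, 0, 0], 0], [0.5, [0, 0, 0], 0], [0.5, [0.02, 0, 0], 0], [0.5, [0.03, 0, 0], 0], [1, [0.02, 0, -0.05], 0]])

```text
time_s: 29.98
position: [0.5589, 0.0653, 0.1409]
orientation: [-0.005, -0.164, 0.986, -0.0]
force: [0.6, 0.1, 0.4]
width: 0.0259
grasp_force: 0.0
```

Run:
```python
from h import *
q=plan([(rd(-105,-70,170),RD[2]-np.pi,3)],1)
```

```text
[[1,[-0.0014,-0.0154,-0.0097],np.float64(-0.0)],[1,[-0.0014,-0.0154,-0.0097],np.float64(-0.0)],[1,[-0.0014,-0.0153,-0.0097],np.float64(-0.0)]]
```

Request:
step_arm(steps=[[1, [-0.0014, -0.0154, -0.0097], 0], [1, [-0.0014, -0.0154, -0.0097], 0], [1, [-0.0014, -0.0153, -0.0097], 0], [1, [0, 0, 0], 0], [1, [0, 0, 0], 0]])

```text
time_s: 30.6
position: [0.5816, 0.024, 0.1725]
orientation: [-0.001, -0.164, 0.986, 0.0]
force: [0.2, 0.5, -1.1]
width: 0.0
grasp_force: 0.0
```

Run:
```python
from h import *
s=state();p,a,_=pose(s);print(inrd(p),a-RD[2]+np.pi)
c=vision.camera_params("wrist");wr=vision.get_image("wrist");cv2.imwrite("pics/w10_raw.png",wr)
g=cv2.cvtColor(wr,cv2.COLOR_BGR2GRAY)
P=lambda *x:proj(c,w(RD,np.array(x)/1000)).round(1)
for A in (0,.2): 
    an=np.pi-np.arctan2(27,64)-A;y=34+69.5*np.cos(an);z=56+69.5*np.sin(an);print("rod",A,P((-30,y,z),(-20,y,z)).tolist())
q=P((-20,-23.4,95.2))[0].astype(int);print("u0",q[0]-25,"v",q[1]);print(g[q[1],q[0]-25:q[0]+25].tolist());q2=P((-30,-23.4,95.2))[0].astype(int);print("col v0",q2[1]-12,g[q2[1]-12:q2[1]+14,q2[0]].tolist())
for X in (-38,-32):
    e=P((X,-18,54),(X,18,54));v=int(e[0,1]);u=e[:,0].astype(int);print("car",X,e.tolist(),u[0]-6,g[v,u[0]-6:u[0]+8].tolist(),u[1]-6,g[v,u[1]-6:u[1]+8].tolist())
e=P((-42,-8,54))[0].astype(int);print("near end v0",e[1]-10,P((-42,-8,54)).tolist(),g[e[1]-10:e[1]+8,e[0]].tolist())
for X in (-30,26):
    e=P((X,-100,52),(X,-111,52),(X,-89,52));k=e[0].astype(int);print("cap",X,e.tolist(),"u0",k[0]-24,g[k[1],k[0]-24:k[0]+25].tolist())
```

```text
30.6 {'position': [0.5816, 0.024, 0.1725], 'orientation': [-0.0008, -0.1638, 0.9865, 0.0001], 'force': [0.1904, 0.5139, -1.1027], 'width': 0.0, 'grasp_force': 0.0, 'qpos': [0.3095, 0.3496, 0.0542, -0.0005, -1.2769, -1.5509]}
[-101.   -70.2  172.5] -0.0008209886150201129
rod 0 [[333.5, 315.1], [332.8, 326.9]]
rod 0.2 [[345.7, 325.2], [344.9, 337.4]]
u0 319 v 337
[46, 42, 44, 41, 44, 42, 40, 46, 46, 51, 45, 38, 43, 46, 50, 45, 48, 47, 43, 48, 48, 46, 48, 46, 46, 46, 48, 46, 49, 51, 52, 55, 48, 50, 50, 56, 54, 57, 57, 56, 58, 55, 61, 54, 58, 56, 57, 60, 59, 61]
col v0 313 [63, 58, 61, 58, 60, 63, 60, 58, 60, 58, 55, 53, 56, 58, 56, 60, 52, 51, 51, 55, 49, 53, 48, 46, 48, 46]
car -38 [[343.3, 285.6], [388.0, 285.5]] 337 [143, 146, 145, 145, 138, 116, 117, 225, 241, 238, 235, 236, 239, 238] 382 [236, 237, 240, 240, 238, 226, 235, 235, 235, 236, 236, 236, 235, 236]
car -32 [[342.9, 292.2], [387.3, 292.2]] 336 [141, 146, 146, 144, 146, 124, 112, 130, 133, 132, 233, 238, 239, 239] 381 [235, 235, 237, 241, 238, 232, 234, 238, 237, 236, 235, 236, 236, 235]
near end v0 271 [[356.1, 281.1]] [124, 131, 245, 145, 144, 144, 124, 124, 122, 139, 221, 239, 236, 235, 234, 235, 236, 234]
cap -30 [[242.0, 293.2], [228.6, 293.2], [255.5, 293.1]] u0 218 [213, 229, 237, 143, 109, 129, 131, 129, 133, 130, 137, 97, 57, 52, 58, 60, 62, 61, 64, 62, 63, 61, 59, 64, 65, 53, 52, 52, 52, 58, 51, 51, 51, 49, 53, 55, 53, 52, 50, 53, 55, 52, 70, 94, 99, 97, 100, 100, 97]
cap 26 [[244.0, 350.6], [231.3, 350.7], [256.8, 350.6]] u0 220 [27, 36, 34, 35, 28, 39, 32, 37, 41, 38, 37, 38, 42, 33, 36, 31, 34, 32, 41, 37, 32, 40, 34, 36, 37, 39, 36, 39, 33, 40, 38, 37, 42, 30, 36, 40, 39, 37, 40, 41, 34, 36, 36, 33, 30, 41, 42, 41, 43]
```

Run:
```python
from h import *
q=plan([(rd(-30,-100,165),RD[2]-np.pi,4),(rd(-30,-100,70),RD[2]-np.pi,4)],1)
```

```text
[[1,[-0.0178,-0.0075,0.0019],np.float64(-0.0)],[1,[-0.0178,-0.0075,0.0019],np.float64(-0.0)],[1,[-0.0178,-0.0075,0.0019],np.float64(-0.0)],[1,[-0.0177,-0.0074,0.0019],np.float64(-0.0)],[1,[-0.0,-0.0,0.0237],np.float64(-0.0)],[1,[-0.0,-0.0,0.0238],np.float64(-0.0)],[1,[-0.0,-0.0,0.0237],np.float64(-0.0)],[1,[-0.0,-0.0,0.0238],np.float64(-0.0)]]
```

Request:
step_arm(steps=[[1, [-0.0178, -0.0075, 0.0019], 0], [1, [-0.0178, -0.0075, 0.0019], 0], [1, [-0.0178, -0.0075, 0.0019], 0], [1, [-0.0177, -0.0074, 0.0019], 0], [1, [0, 0, 0.025], 0], [1, [0, 0, 0.025], 0], [1, [0, 0, 0.025], 0], [1, [0, 0, 0.012], 0]])

```text
time_s: 31.65
position: [0.6576, 0.0192, 0.0767]
orientation: [-0.002, -0.164, 0.986, 0.0]
force: [0.5, 0.5, 0.8]
width: 0.0001
grasp_force: 0.0
```

Request:
step_arm(steps=[[1, [0, 0, 0.005], 0], [1, [0, 0, 0], 0], [1, [0, 0, 0], 0]])

```text
time_s: 32.02
position: [0.6593, 0.019, 0.075]
orientation: [0.001, -0.164, 0.986, -0.0]
force: [-0.4, 0.3, 0.7]
width: -0.0003
grasp_force: 0.0
```

```bash
cat >> h.py <<'E'
def F(n=4):
    z=[];f=[]
    for i in range(n):
        s=telemetry.get_state();z.append(s["position"]);f.append(s["force"]);vision.get_image("top")
    print(round(float(s["time_s"]),2),inrd(np.mean(z,0)),"F",np.mean(f,0).round(2))
E
python3 - <<'E'
from h import *
F()
E
```

```text
32.17 [ -29.2 -100.2   74.8] F [-0.13  0.13  0.11]
```

Request:
step_arm(steps=[[1, [-0.0, 0, 0.004], 0], [1, [0, 0, 0.0025], 0], [1, [0, 0, 0], 0], [1, [0, 0, 0], 0]])

```text
time_s: 32.72
position: [0.6587, 0.0188, 0.0674]
orientation: [-0.0, -0.164, 0.986, -0.0]
force: [0.5, -0.3, -0.4]
width: 0.0002
grasp_force: 0.0
```

Request:
step_arm(steps=[[1, [0, 0, 0.0005], 0], [1, [0, 0, 0.0005], 0], [1, [0, 0, 0], 0]])

```text
time_s: 33.1
position: [0.6587, 0.0189, 0.0664]
orientation: [-0.0, -0.164, 0.986, 0.0]
force: [-0.3, -0.1, 0.1]
width: -0.0
grasp_force: 0.0
```

Request:
step_arm(steps=[[1, [0, 0, 0.0005], 0], [1, [0, 0, 0], 0]])

```text
time_s: 33.35
position: [0.6587, 0.0189, 0.0659]
orientation: [0.0, -0.164, 0.986, -0.0]
force: [-0.3, -0.2, 0.4]
width: 0.0001
grasp_force: 0.1
```

Request:
step_arm(steps=[[1, [0, 0, 0.0005], 0], [1, [0, 0, 0], 0]])

```text
time_s: 33.6
position: [0.6587, 0.0189, 0.0654]
orientation: [-0.0, -0.164, 0.986, -0.0]
force: [0.1, 0.5, 0.1]
width: -0.0001
grasp_force: 0.1
```

Run:
```python
from h import *
F()
```

```text
33.75 [ -29.7 -100.1   65.4] F [-0.02 -0.07  0.17]
```

Request:
step_arm(steps=[[1, [0, 0, 0.0004], 0], [1, [0, 0, 0], 0]])

```text
time_s: 34.05
position: [0.6587, 0.0189, 0.065]
orientation: [0.0, -0.164, 0.986, -0.0]
force: [-0.8, -0.5, -0.5]
width: -0.0001
grasp_force: 0.2
```

Request:
step_arm(steps=[[1, [0, 0, 0.0004], 0], [1, [0, 0, 0], 0]])

```text
time_s: 34.3
position: [0.6587, 0.0189, 0.0646]
orientation: [0.0, -0.164, 0.986, -0.0]
force: [-0.4, -0.2, 0.7]
width: 0.0
grasp_force: 0.2
```

Request:
step_arm(steps=[[1, [0, 0, 0.0004], 0], [1, [0, 0, 0], 0]])

```text
time_s: 34.55
position: [0.6587, 0.0189, 0.0642]
orientation: [0.0, -0.164, 0.986, 0.0]
force: [-0.4, 0.7, 0.9]
width: 0.0001
grasp_force: 0.3
```

Run:
```python
from h import *
F()
```

```text
34.7 [ -29.7 -100.1   64.2] F [-0.17 -0.17  0.43]
```

Request:
step_arm(steps=[[1, [0, 0, 0.0005], 0], [1, [0, 0, 0.0004], 0], [1, [0, 0, 0], 0]])

```text
time_s: 35.12
position: [0.6587, 0.0189, 0.0633]
orientation: [0.0, -0.164, 0.986, -0.0]
force: [0.5, -0.3, 0.4]
width: 0.0001
grasp_force: 0.4
```

Run:
```python
from h import *
F(6)
```

```text
35.38 [ -29.7 -100.1   63.3] F [ 0.03 -0.14  0.89]
```

Request:
step_arm(steps=[[1, [0, 0, -0.003], 0], [1, [0, 0, -0.02], 0], [1, [-0.015, 0, 0], 0], [1, [-0.02, 0, 0], 0], [1, [-0.0205, 0, 0], 0], [1, [0, 0, 0.01], 0], [1, [0, 0, 0.006], 0], [1, [0, 0, 0], 0]])

```text
time_s: 36.42
position: [0.7101, 0.0365, 0.0694]
orientation: [-0.001, -0.164, 0.986, -0.0]
force: [-0.2, -0.9, 0.6]
width: 0.0001
grasp_force: 0.0
```

Run:
```python
from h import *
F()
```

```text
36.58 [  25.1 -100.2   70.2] F [ 0.29 -0.24  0.42]
```

Now over the far key, about 4 mm above it.

Request:
step_arm(steps=[[1, [-0.0005, 0, 0.0015], 0], [1, [0, 0, 0.001], 0], [1, [0, 0, 0.0008], 0], [1, [0, 0, 0], 0], [1, [0, 0, 0], 0]])

```text
time_s: 37.25
position: [0.7117, 0.037, 0.067]
orientation: [0.0, -0.164, 0.986, 0.0]
force: [-0.1, -0.3, -0.5]
width: 0.0001
grasp_force: 0.0
```

Request:
step_arm(steps=[[1, [0, 0, 0.0004], 0], [1, [0, 0, 0.0003], 0], [1, [0, 0, 0], 0]])

```text
time_s: 37.62
position: [0.7117, 0.037, 0.0662]
orientation: [-0.0, -0.164, 0.986, -0.0]
force: [-0.2, -0.1, 1.1]
width: 0.0
grasp_force: 0.0
```

Request:
step_arm(steps=[[1, [0, 0, 0.0003], 0], [1, [0, 0, 0], 0], [1, [0, 0, 0], 0]])

```text
time_s: 38.0
position: [0.7117, 0.037, 0.0662]
orientation: [0.0, -0.164, 0.986, -0.0]
force: [-1.1, 1.2, 1.3]
width: -0.0001
grasp_force: 0.9
```

Request:
step_arm(steps=[[1, [0, 0, 0.0003], 0], [1, [0, 0, 0], 0], [1, [0, 0, 0], 0]])

```text
time_s: 38.38
position: [0.7117, 0.037, 0.0659]
orientation: [0.0, -0.164, 0.986, -0.0]
force: [-1.4, 0.1, 2.8]
width: -0.0001
grasp_force: 1.6
```

Firm: the position holds while the force climbs. Continuing in 0.3 mm steps.

Request:
step_arm(steps=[[1, [0, 0, 0.0003], 0], [1, [0, 0, 0], 0]])

```text
time_s: 38.62
position: [0.7117, 0.037, 0.0651]
orientation: [-0.0, -0.164, 0.986, 0.0]
force: [-0.6, -0.1, 1.9]
width: 0.0001
grasp_force: 1.0
```

Request:
step_arm(steps=[[1, [0, 0, 0.0003], 0], [1, [0, 0, 0], 0]])

```text
time_s: 38.88
position: [0.7117, 0.037, 0.0648]
orientation: [-0.0, -0.164, 0.986, 0.0]
force: [0.0, -0.0, 1.9]
width: 0.0003
grasp_force: 0.7
```

Request:
step_arm(steps=[[1, [0, 0, 0.0003], 0], [1, [0, 0, 0], 0]])

```text
time_s: 39.12
position: [0.7117, 0.037, 0.0647]
orientation: [0.0, -0.164, 0.986, 0.0]
force: [-0.9, 0.5, 2.8]
width: 0.0
grasp_force: 0.6
```

Request:
step_arm(steps=[[1, [0, 0, 0.0004], 0], [1, [0, 0, 0], 0]])

```text
time_s: 39.38
position: [0.7117, 0.037, 0.0642]
orientation: [-0.0, -0.164, 0.986, 0.0]
force: [0.1, -0.2, 0.1]
width: 0.0002
grasp_force: 0.2
```

Request:
step_arm(steps=[[1, [0, 0, 0.0004], 0], [1, [0, 0, 0], 0]])

```text
time_s: 39.62
position: [0.7115, 0.037, 0.0637]
orientation: [-0.0, -0.164, 0.986, 0.0]
force: [0.1, 0.2, 0.0]
width: 0.0001
grasp_force: 0.0
```

Request:
step_arm(steps=[[1, [0, 0, 0.0004], 0], [1, [0, 0, 0], 0]])

```text
time_s: 39.88
position: [0.7116, 0.037, 0.0635]
orientation: [-0.0, -0.164, 0.986, 0.0]
force: [0.0, 0.7, -0.5]
width: -0.0004
grasp_force: 0.0
```

Run:
```python
from h import *
F()
```

```text
40.02 [  26.2 -100.1   63.5] F [-0.02  0.34 -0.25]
```

Request:
step_arm(steps=[[1, [0, 0, 0.0005], 0], [1, [0, 0, 0.0005], 0], [1, [0, 0, 0], 0]])

```text
time_s: 40.45
position: [0.7116, 0.037, 0.0625]
orientation: [-0.0, -0.164, 0.986, -0.0]
force: [0.1, -0.9, -0.5]
width: 0.0001
grasp_force: 0.0
```

Run:
```python
from h import *
F(3);s=state()
```

```text
40.55 [  26.2 -100.1   62.5] F [ 0.25 -0.3  -0.44]
40.6 {'position': [0.7117, 0.037, 0.0626], 'orientation': [0.0, -0.1642, 0.9864, -0.0], 'force': [-0.492, 0.4504, -0.2443], 'width': -0.0001, 'grasp_force': 0.0, 'qpos': [0.2703, 0.668, 0.2945, 0.0, -1.1972, -1.5113]}
```

Request:
step_arm(steps=[[1, [0, 0, -0.01], 0], [1, [0, 0, -0.04], 0], [1, [0, 0, -0.04], 0], [1, [0.06, -0.01, -0.03], 0], [1, [0.06, 0, 0], 0], [1, [0.04, 0, 0], 0], [0, [0, 0, 0], 0], [0, [0, 0, 0], 0]])

```text
time_s: 41.6
position: [0.5684, -0.0219, 0.1812]
orientation: [0.001, -0.164, 0.986, -0.0]
force: [-0.1, -0.1, 0.1]
width: 0.0356
grasp_force: 0.0
```

Run:
```python
from h import *
s=state();p,a,_=pose(s);print(inrd(p))
c=vision.camera_params("wrist");wr=vision.get_image("wrist");cv2.imwrite("pics/w11_raw.png",wr)
g=cv2.cvtColor(wr,cv2.COLOR_BGR2GRAY)
P=lambda *x:proj(c,w(RD,np.array(x)/1000)).round(1)
for A in (0,.2): 
    an=np.pi-np.arctan2(27,64)-A;y=34+69.5*np.cos(an);z=56+69.5*np.sin(an);print("rod",A,P((-30,y,z),(-20,y,z)).tolist())
q=P((-20,-23.4,95.2))[0].astype(int);print("u0",q[0]-25,"v",q[1]);print(g[q[1],q[0]-25:q[0]+25].tolist())
for X in (-38,-32):
    e=P((X,-18,54),(X,18,54));v=int(e[0,1]);u=e[:,0].astype(int);print("car",X,e.tolist(),u[0]-6,g[v,u[0]-6:u[0]+8].tolist(),u[1]-6,g[v,u[1]-6:u[1]+8].tolist())
e=P((-42,-8,54))[0].astype(int);print("near end v0",e[1]-10,P((-42,-8,54)).tolist(),g[e[1]-10:e[1]+8,e[0]].tolist())
t0=cv2.imread("pics/top0.png");t1=vision.get_image("top")
d=cv2.absdiff(cv2.GaussianBlur(t0,(5,5),0),cv2.GaussianBlur(t1,(5,5),0)).max(2)>45
n,_,st,ce=cv2.connectedComponentsWithStats(d.astype(np.uint8))
print([(st[i].tolist()) for i in range(1,n) if st[i,4]>25])
```

```text
41.6 {'position': [0.5684, -0.0219, 0.1812], 'orientation': [0.0009, -0.1642, 0.9864, -0.0001], 'force': [-0.0909, -0.1432, 0.1425], 'width': 0.0356, 'grasp_force': 0.0, 'qpos': [0.2365, 0.3173, 0.0299, 0.0003, -1.2815, -1.4776]}
[-128.3 -109.4  181.2]
rod 0 [[380.4, 338.5], [379.3, 349.3]]
rod 0.2 [[394.0, 349.1], [392.7, 360.2]]
u0 367 v 360
[41, 41, 44, 43, 42, 43, 43, 50, 47, 47, 41, 41, 38, 42, 41, 46, 46, 47, 57, 59, 60, 61, 61, 58, 63, 62, 61, 59, 61, 63, 59, 60, 63, 65, 62, 66, 67, 63, 66, 62, 68, 65, 64, 71, 66, 57, 51, 48, 54, 53]
car -38 [[385.7, 308.5], [427.9, 308.6]] 379 [139, 138, 141, 123, 104, 105, 94, 195, 234, 233, 230, 230, 235, 232] 421 [233, 230, 229, 233, 233, 233, 220, 226, 229, 229, 228, 227, 227, 230]
car -32 [[385.0, 314.6], [427.0, 314.7]] 379 [139, 140, 138, 109, 98, 99, 117, 120, 233, 233, 229, 232, 234, 232] 421 [68, 65, 66, 69, 67, 64, 61, 61, 62, 72, 108, 169, 223, 232]
near end v0 294 [[397.9, 304.4]] [117, 117, 209, 132, 138, 119, 114, 116, 113, 115, 203, 238, 229, 229, 229, 228, 229, 228]
[[169, 52, 128, 126, 8605], [164, 88, 15, 27, 321], [68, 92, 155, 328, 29415], [229, 119, 14, 10, 89], [285, 146, 6, 6, 31], [101, 162, 7, 6, 30], [113, 163, 7, 6, 33], [199, 163, 9, 5, 26], [82, 166, 21, 21, 223], [101, 173, 6, 6, 28], [112, 174, 7, 6, 36], [111, 185, 7, 6, 34], [283, 193, 24, 18, 260], [334, 198, 27, 39, 379], [206, 392, 73, 28, 770], [229, 394, 54, 16, 622], [285, 413, 10, 7, 60]]
```

Request:
step_arm(steps=[[0, [0, 0.04, -0.01], 0], [0, [0, 0.046, -0.01], 0], [0, [0, 0, 0], 0], [0, [0, 0, 0], 0]])

```text
time_s: 42.2
position: [0.5404, 0.0597, 0.1998]
orientation: [-0.0, -0.165, 0.986, -0.0]
force: [-0.6, -0.3, -0.8]
width: 0.0856
grasp_force: 0.0
```

Run:
```python
from h import *
s=state();p,a,_=pose(s);print(inrd(p))
c=vision.camera_params("wrist");wr=vision.get_image("wrist");cv2.imwrite("pics/w12_raw.png",wr)
g=cv2.cvtColor(wr,cv2.COLOR_BGR2GRAY)
P=lambda *x:proj(c,w(RD,np.array(x)/1000)).round(1)
for A in (0,.1,.2,.3): 
    an=np.pi-np.arctan2(27,64)-A;y=34+69.5*np.cos(an);z=56+69.5*np.sin(an);print("rod",A,P((-30,y,z),(-20,y,z)).tolist())
q=P((-20,-23.4,95.2))[0].astype(int)
for dv in(0,6,12):print("u0",q[0]-25,"v",q[1]+dv,g[q[1]+dv,q[0]-25:q[0]+25].tolist())
q2=P((-30,-23.4,95.2))[0].astype(int);print("col",q2[1]-20,g[q2[1]-20:q2[1]+20,q2[0]].tolist())
```

```text
42.2 {'position': [0.5404, 0.0597, 0.1998], 'orientation': [-0.0003, -0.1645, 0.9864, -0.0001], 'force': [-0.6403, -0.3259, -0.7892], 'width': 0.0856, 'grasp_force': 0.0, 'qpos': [0.3981, 0.2607, -0.0002, 0.0001, -1.3105, -1.6383]}
[-128.5  -23.1  199.8]
rod 0 [[270.1, 324.5], [270.1, 334.8]]
rod 0.1 [[273.6, 329.2], [273.6, 339.6]]
rod 0.2 [[278.1, 333.8], [278.0, 344.4]]
rod 0.3 [[283.4, 338.3], [283.4, 349.0]]
u0 253 v 344 [166, 168, 166, 168, 164, 168, 166, 167, 167, 169, 165, 165, 166, 166, 167, 169, 169, 171, 134, 87, 77, 88, 102, 114, 114, 112, 114, 115, 113, 112, 110, 102, 132, 137, 128, 155, 170, 168, 169, 168, 128, 96, 97, 109, 113, 116, 116, 113, 127, 140]
u0 253 v 350 [166, 167, 167, 168, 166, 169, 166, 166, 168, 165, 166, 166, 166, 167, 168, 170, 164, 170, 141, 134, 135, 110, 103, 115, 112, 114, 114, 112, 112, 111, 108, 96, 151, 160, 159, 163, 131, 93, 97, 101, 109, 112, 116, 116, 132, 198, 204, 203, 202, 203]
u0 253 v 356 [168, 165, 167, 164, 165, 166, 168, 166, 166, 168, 167, 168, 136, 133, 134, 132, 135, 133, 134, 134, 135, 114, 115, 127, 134, 136, 130, 138, 135, 130, 128, 117, 120, 99, 94, 102, 108, 113, 114, 113, 128, 199, 210, 205, 204, 202, 205, 203, 203, 205]
col 313 [138, 167, 169, 168, 162, 166, 164, 169, 172, 162, 165, 162, 164, 165, 128, 92, 68, 73, 71, 100, 100, 102, 105, 105, 103, 116, 116, 112, 110, 113, 116, 112, 113, 115, 111, 110, 116, 114, 112, 111]
```

The rod is centred at u≈279, which puts the clip at about 0.2 rad. The carrier is home, one key is down, and the hand is clear, so I'm handing in.

```bash
python3 -c "
from station import env
print(env.sign_off())"
```

```text
the job is handed in; nothing more can be done
None
```

I handed in the job, but `sign_off` gave no verdict: by my last measurements the carrier is at the stop with the clip resting on it at about 0.2 rad. The far key snapped and stayed down; the near key was soft and I left it. I kept the hand upright because the moves allow no tilt. I saw no sign of touching the head, but the gripper passed within a few mm of it, and one unexplained sideways force (about 12 N) while opening the clip leaves some doubt.

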